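# Load the spindle dryer: nest the dishes, run on the cap nut, set the dial

### The arm

A 7-joint arm with a two-finger parallel gripper is mounted at the origin on the work surface. World frame = base frame: x ahead of the robot, y to its left, z up, the work surface at z = 0. Lengths are in m, angles in rad, forces in N, time in s.
With the tool pointing down it reaches from about 0.4 to 0.9 m from the base axis. Payload 5.5 kg.
Tool frame: the origin (TCP) lies where the fingers leave the gripper's body, on its centre line; the fingertips stand 66 mm ahead of it and the grasp point (between the pads) lies 47 mm ahead of it; z points along the fingers, y is the line along which they close (so a half turn about z gives the same grasp; the last joint's range is limited). The gripper opens to 92 mm and grips with 3 to 60 N. Pads are 19 mm wide; open, the fingers measure 130 mm over their backs; the gripper's body (75 mm by 190 mm) begins 47 mm behind the grasp point.
Start: joints at [-0.838, 0.501, -0.427, 1.55, 0.221, 1.138, -0.21], TCP at [0.294, 0.58, 0.292] pointing down, gripper open.
Joint ranges: [-2.88, 2.88], [-0.31, 2.03], [-1.54, 1.56], [0.2, 2.42], [-1.41, 4.55], [0.19, 2.02], [-2.57, 2.57]. Speed limits (rad/s): [2.57, 2.57, 3.14, 3.14, 3.14, 3.14, 3.14].

### API

Orientations are given as a unit quaternion [x, y, z, w].
In Python, from plant import get_obs, snapshot, job_done gives the robot as it stands. The module is installed in compiled form; this text tells all that it offers.
- The arm moves only by the shell command python3 -m crank 'ROWS' [FORCE]. ROWS is JSON, a list of rows, each a list of 3 entries, a list of its own where there are three numbers: the opening, from 0 (shut) to 1 (fully open), then the shift along the tool's x, y, z in cm, then the turn about the tool's z in rad. A call has 1 to 8 rows; each row shifts and turns the commanded pose from where the row before left it, along the tool's axes as they then stand; what a row does not reach is not made up. A row lasts 1/10 s, in which the tool goes at most 50 mm and 8.59 degrees, less where a joint would pass 70% of its speed; a pose out of reach is approached as far as the arm can. A call with a gripper value outside its range is refused whole. The fingers move at their own pace and stop on an object; FORCE is the grip in N (left out, the last holds). Time passes only in rows, so rows that do not move let the fingers close. It gives the time, the measured TCP pose, the force, the opening and the grip force at its end, in the units of the state.
- get_obs(): the state, without advancing time (a new reading comes with each control period).
- snapshot(name): name is "scene" or "top" or "wrist"; returns a dict with "pixels" (400x640x3 uint8, red, green, blue), "fov_y" (degrees; the focal length in pixels is half the picture's height over the tangent of half this angle, whatever the lens; pixels are square), "cx", "cy" (the principal point, pixels), "world_from_camera" (4x4, takes a point from camera to world coordinates); the wrist camera has in their place "T_tool_cam" (4x4, takes a point from camera to tool coordinates, whose origin is the TCP and whose axes are the flange's). Camera axes: x right, y up, looking along -z (the intrinsics and any distortion apply to the point x, -y, -z); pixel columns grow to the right and rows downward; lengths in m; the calibration is good to about 2 mm. The wrist camera is an equidistant fisheye: a pixel r from the principal point sees the ray r / f radians off the axis. A picture is of the moment at which its call begins: read the wrist's pose just before it. There is no depth.
- job_done(): hands the job in; it is judged then, once.
The state is a dict: "time": time; "qpos": joint angles; "joint_vel": joint speeds; "tau": joint torques, N m; "position": TCP position; "tool_rot": TCP orientation; "contact_force": force on the tool from outside, world axes, zero at the start; "torque": the same for the moment, N m; "finger_gap": opening from 0.0 (shut) to 1.0 (fully open); "grip_force": force on a finger pad.
Only numpy, scipy, OpenCV 4.12 (cv2) and the standard library are available. Lean on these libraries where they do the work, as an engineer would, in place of code of your own. Each camera call takes 0.05 s, during which the arm holds its last target. There are 200 camera calls.

### The job

Load the spindle dryer: put all the dishes that are here over its post, nested upright in size order with the largest at the bottom and the smallest on top, and then lock them in with the blue cap nut: stand it on top of the post, turn it backward (anticlockwise) until it drops into the thread start, then run it forward (clockwise) until it is fully home. Last of all, after the nut is home, turn the dial to the green mark, and leave the other things on the bench where they are.

Things in the scene. Friction and masses are not known exactly. Their poses are not given: they have to be found in the camera images.
- large_dish_centre (a point): Large round steel dish, 158 (inside 150) mm across outside, 40 high, 150 g; wall 4 mm, floor 5 mm, with a 28 mm hole in the middle of the floor for the post. Point: on its axis, 20 mm above the underside; z up, x towards its grip ear. May be absent.
- large_dish_ear (a point): Centre of the large dish's black grip ear, an upright block standing on the rim: 12 mm thick (radially), 32 mm wide, 30 mm high (40 to 70 mm above the underside), its inner face flush with the wall's inner face; 81 mm from the dish's axis. Pinch it from above, one finger inside the dish's rim line and one outside. x points away from the dish's axis. May be absent.
- medium_dish_centre (a point): Medium round copper-coloured dish, 134 (inside 126) mm across outside, 40 high, 150 g; wall 4 mm, floor 5 mm, with a 28 mm hole in the middle of the floor for the post. Point: on its axis, 20 mm above the underside; z up, x towards its grip ear. May be absent.
- medium_dish_ear (a point): Centre of the medium dish's black grip ear, an upright block standing on the rim: 12 mm thick (radially), 32 mm wide, 30 mm high (40 to 70 mm above the underside), its inner face flush with the wall's inner face; 69 mm from the dish's axis. Pinch it from above, one finger inside the dish's rim line and one outside. x points away from the dish's axis. May be absent.
- small_dish_centre (a point): Small round yellow dish, 110 (inside 102) mm across outside, 40 high, 150 g; wall 4 mm, floor 5 mm, with a 28 mm hole in the middle of the floor for the post. Point: on its axis, 20 mm above the underside; z up, x towards its grip ear. May be absent.
- small_dish_ear (a point): Centre of the small dish's black grip ear, an upright block standing on the rim: 12 mm thick (radially), 32 mm wide, 30 mm high (40 to 70 mm above the underside), its inner face flush with the wall's inner face; 57 mm from the dish's axis. Pinch it from above, one finger inside the dish's rim line and one outside. x points away from the dish's axis. May be absent.
- post_foot (a point): Centre of the aluminium platform (164 mm across, top 52 mm above the bench) on the fixed white dryer box (170 x 340 mm, deck 44 mm high), where the steel post stands. z up, x from the dryer's front to its back, y to its left. A dish over the post lies on the platform or on the floor of the dish below: each sits 5 mm above the last. Ears must not lie over one another: turn them at least 50 degrees apart.
- post_land (a point): Top of the post, on its axis, 56 mm above post_foot: a flat land with a 13 mm wide nose rising 4 mm more. The post is 24 mm thick and plain for 18 mm, then threaded, 23 mm across. The land has three slots (thread starts) 120 degrees apart, each with a rounded 4 mm high tooth at its far side; how they are turned varies and is not given by this frame.
- nut_bar (a point): Blue cap nut, 77 mm tall, 120 g, standing on its open end: skirt 42 mm across, foot flange 54 mm; on top a bar handle 66 mm long (its x), 14 thick (its y), 30 high. Point: centre of the bar, on the axis, 62 mm above the nut's underside, 15 mm below its top; z up. Bore 27 mm, with three pins inside, 120 degrees apart. Heights of this point above post_foot: pins on the land 108 mm, fully home 80 mm.
- nut_mouth (a point): Centre of the nut's underside. On the land, clockwise turning (from above) soon stops at a tooth; anticlockwise, within a third of a turn, the pins fall 6 to 9 mm through the slots and stop at a wall. Then clockwise turning runs it down, 27 mm per turn with 1.2 mm of play, for about 0.75 turn to an end stop. It must be let sink as it turns; it stays where it is left.
- dial_grip (a point): Centre of the dial's grey bar on the dryer's deck, on the dial's axis, 170 mm to the left of the post: bar 52 mm long, 14 thick, rising 32 mm from a black disc; this point is 14 mm below its top. z up. A white line on one half of the bar is the pointer; in this point's own frame the pointer lies 112.5 degrees anticlockwise from x. Turns with the dial.
- dial (a joint): Dial angle, rad, growing clockwise seen from above, 0 to 3.93. Six detents 0.785 apart, each beside a dot on the deck: 0 red (off), then white, white, GREEN at 2.356, white, white. Turns with about 0.1 Nm; let go, it settles in the nearest detent.
- board_holder: Aluminium circuit-board holder with blue jaws, 90 x 150 x 34 mm; origin under its centre. Bystander, to be left alone.
- solder_reel: White and steel solder reel standing on its flange, 64 mm across, 46 mm high; origin under its centre. Bystander, to be left alone.
- flux_bottle: Amber bottle, 44 mm across, 90 mm high; origin under its centre. Bystander, to be left alone.
- parts_tray: Grey divided tray, 100 x 130 x 25 mm; origin under its centre. Bystander, to be left alone.
Mind the look-alikes: they are no part of the job. What is shaped like the part that bears small_dish_centre but red is not meant.

How it is judged:
By the outcome, as a careful person would: the job done as asked, in the order asked, and still so for the second after the job is handed in, with the robot touching nothing.
Of large_dish, medium_dish, small_dish only 2 to 3 are there at a start; the rules pass over those that are not, and their reading is None.
At some moment in a run one of large_dish, medium_dish, small_dish may be knocked a few centimetres aside while the robot is not near it.
It also fails if it takes over 210 s, if anything falls off the work surface, if the arm or the gripper's body presses on something with over 40 N, if the wrist force passes 120 N, or if a joint passes its speed limit or range.

## Working session

There is one attempt and no reset: what is moved stays moved. The work goes in short steps, Python scripts to look and compute and a shell command to move; the robot and the scene stay as the last step left them, time stands still between calls to the robot, and variables do not carry over. Pictures are saved under pics/ and viewed, at most 14 in all, crops included, and the job is handed in when it is done.

```bash
mkdir -p pics
cat > h.py <<'E'
import numpy as np, cv2
from plant import get_obs, snapshot
from scipy.spatial.transform import Rotation as R
def take(n,f):
    o=get_obs(); s=snapshot(n); cv2.imwrite('pics/'+f,s['pixels'][:,:,::-1])
    T=s.get('world_from_camera')
    if T is None:
        W=np.eye(4);W[:3,:3]=R.from_quat(o['tool_rot']).as_matrix();W[:3,3]=o['position'];T=W@np.array(s['T_tool_cam'])
    np.savez('pics/'+f[:-4]+'.npz',T=np.array(T),fov=s['fov_y'],c=[s['cx'],s['cy']],fish=(n=='wrist'))
    return {k:v for k,v in s.items() if k!='pixels'}
def px(f,u,v,z):
    d=np.load('pics/'+f[:-4]+'.npz');fl=200/np.tan(np.radians(float(d['fov']))/2)
    a=np.array([u,v])-d['c']; r=np.hypot(*a)+1e-9
    if d['fish']: t=r/fl; ray=np.array([a[0]/r*np.sin(t),-a[1]/r*np.sin(t),-np.cos(t)])
    else: ray=np.array([a[0]/fl,-a[1]/fl,-1])
    T=d['T'];w=T[:3,:3]@ray;p=T[:3,3]
    return p+w*(z-p[2])/w[2]
E
python3 - <<'E'
from h import *
for n in ('top','scene'): print(take(n,n+'0.png'))
print(get_obs())
E
```

```text
{'fov_y': 42.77116845112649, 'cx': 327.2846599852074, 'cy': 189.90269006503885, 'world_from_camera': array([[-0.01532696,  0.99458439, -0.10279577,  0.39854357],
       [-0.99983447, -0.01625302, -0.00817713, -0.01002829],
       [-0.00980358,  0.10265342,  0.99466887,  1.60350447],
       [ 0.        ,  0.        ,  0.        ,  1.        ]])}
{'fov_y': 55.019453005445975, 'cx': 316.47052997379024, 'cy': 204.98793315356284, 'world_from_camera': array([[ 0.40230298, -0.49588096,  0.76958066,  1.38703503],
       [ 0.91550511,  0.216397  , -0.33915   , -0.36074878],
       [ 0.00164308,  0.84099608,  0.54103871,  0.65028196],
       [ 0.        ,  0.        ,  0.        ,  1.        ]])}
{'time': 0.1, 'qpos': array([-0.83775144,  0.5017382 , -0.42680812,  1.55133037,  0.22077052,
        1.13829001, -0.21029712]), 'joint_vel': array([ 0.00018259, -0.00064585,  0.00107266, -0.00257063, -0.00106491,
       -0.00049526, -0.0007474 ]), 'tau': array([-9.36077588e-03, -5.67877400e+01, -5.83717749e+00, -2.79912847e+01,
       -6.87873107e-02,  2.42590019e-02,  3.77520360e-05]), 'position': array([0.29408675, 0.57909595, 0.29129825]), 'tool_rot': array([ 2.32749792e-01,  9.72536269e-01, -8.25515988e-04, -2.42434780e-04]), 'contact_force': array([-0.17783949, -1.65822136, -0.62217571]), 'torque': array([ 0.02676351, -0.03612875, -0.0009269 ]), 'grip_force': 0.0, 'finger_gap': 0.9992286240760976}
```

View pics/top0.png

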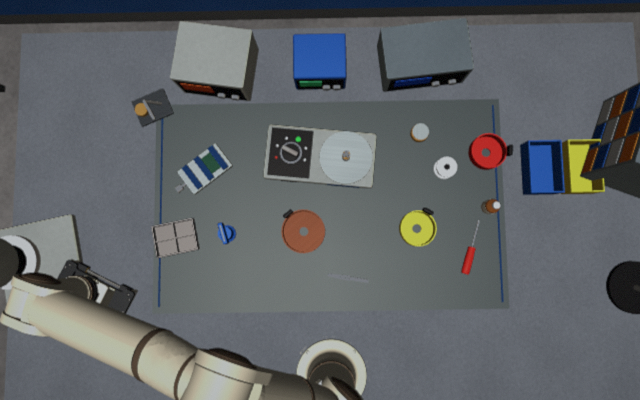

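View pics/scene0.png

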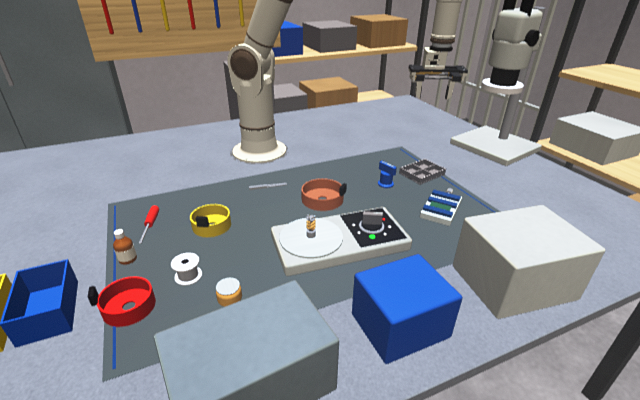

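The top view shows medium (copper, ~303,231, ear 288,214), small (yellow, ~418,229, ear 429,211), post ~(346,156), dial ~(291,152) and nut ~(227,234). There is no large dish, and the red one at (488,151) is the decoy. Next I enlarge it.

Run:
```python
import cv2
a=cv2.imread('pics/top0.png')[115:260,200:450]
cv2.imwrite('pics/c1.png',cv2.resize(a,None,fx=3.2,fy=3.2,interpolation=cv2.INTER_CUBIC))
```

```text
(no output)
```

View pics/c1.png

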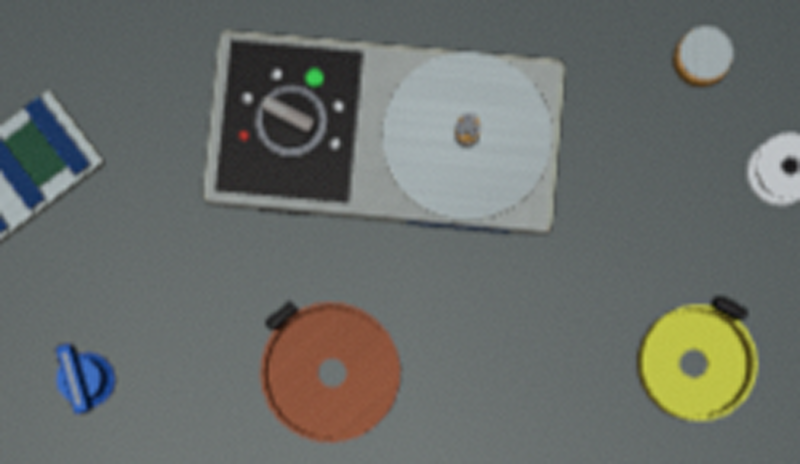

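Run:
```python
from h import *
P={'post':(468,135,.052),'dialdisc':(291,121,.048),'green':(315,77,.044),'red':(244,135,.044),'medhole':(333,373,.003),'medear':(281,315,.07),'smhole':(694,363,.003),'smear':(730,307,.07),'nuttop':(74,378,.077),'nb1':(63,345,.077),'nb2':(83,412,.077),'dryFL':(207,202,.044),'dryFR':(549,231,.044),'dryBR':(563,62,.044),'dryBL':(224,32,.044)}
Q={}
for k,(u,v,z) in P.items():
    Q[k]=px('top0.png',200+u/3.2,115+v/3.2,z); print(k,Q[k].round(4))
for a,b in(('medhole','medear'),('smhole','smear'),('nb1','nb2'),('dryFR','dryFL'),('post','dialdisc'),('dialdisc','green')):
    d=Q[b]-Q[a];print(a,b,np.hypot(*d[:2]).round(4),np.degrees(np.arctan2(d[1],d[0])).round(1))
print(R.from_quat(get_obs()['tool_rot']).as_matrix().round(3))
print(snapshot('wrist')['T_tool_cam'],)
```

```text
post [ 0.659  -0.0571  0.052 ]
dialdisc [0.6762 0.1132 0.048 ]
green [0.7198 0.0899 0.044 ]
red [0.664  0.1591 0.044 ]
medhole [0.4342 0.0777 0.003 ]
medear [0.4878 0.1223 0.07  ]
smhole [ 0.4385 -0.2746  0.003 ]
smear [ 0.4886 -0.299   0.07  ]
nuttop [0.4317 0.3154 0.077 ]
nb1 [0.4626 0.3259 0.077 ]
nb2 [0.4    0.3068 0.077 ]
dryFL [0.5993 0.1951 0.044 ]
dryFR [ 0.5659 -0.1332  0.044 ]
dryBR [ 0.7304 -0.1508  0.044 ]
dryBL [0.7658 0.1781 0.044 ]
medhole medear 0.0697 39.8
smhole smear 0.0558 -25.9
nb1 nb2 0.0654 -163.1
dryFR dryFL 0.33 84.2
post dialdisc 0.1712 84.2
dialdisc green 0.0494 -28.2
[[-0.892  0.453 -0.001]
 [ 0.453  0.892 -0.001]
 [ 0.    -0.002 -1.   ]]
[[-1.04827575e-03  9.65596716e-01  2.60042079e-01  6.93356717e-02]
 [ 9.99999432e-01  9.61859921e-04  4.59565517e-04  7.37492903e-04]
 [ 1.93630900e-04  2.60042413e-01 -9.65597176e-01 -9.24694273e-02]
 [ 0.00000000e+00  0.00000000e+00  0.00000000e+00  1.00000000e+00]]
```

```bash
cat >> h.py <<'E'
def go(x,y,z,yaw=None):
    "turn first (rad), then shift (cm) in the turned tool axes; yaw: world deg of tool y (mod 180)"
    o=get_obs();M=R.from_quat(o['tool_rot']).as_matrix();p=np.array(o['position'])
    y0=np.degrees(np.arctan2(M[1,1],M[0,1]))
    for k in ((0,) if yaw is None else (0,180)):
        dy=0 if yaw is None else (yaw+k-y0+180)%360-180
        M2=R.from_euler('z',dy,degrees=True).as_matrix()@M
        print('t',o['time'],'yaw',y0.round(2),'turn',round(-np.radians(dy),3),'shift cm',(100*M2.T@(np.array([x,y,z])-p)).round(2),'q7',o['qpos'][6].round(2),'F',np.round(o['contact_force'],1),'gap',round(o['finger_gap']*92,1),'z',p[2].round(4))
E
python3 -c "
from h import *
go(.488,.122,.22,40)"
```

```text
t 0.15 yaw 63.08 turn 0.403 shift cm [-47.49 -14.52   7.16] q7 -0.21 F [-0.8  0.1 -0.4] gap 92.1 z 0.2914
t 0.15 yaw 63.08 turn -2.739 shift cm [47.48 14.54  7.12] q7 -0.21 F [-0.8  0.1 -0.4] gap 92.1 z 0.2914
```

```bash
python3 -m crank '[[1,[0,0,0],0.134],[1,[0,0,0],0.134],[1,[0,0,0],0.134],[1,[-3.65,-1.12,0.55],0],[1,[-3.65,-1.12,0.55],0],[1,[-3.65,-1.12,0.55],0],[1,[-3.65,-1.12,0.55],0],[1,[-3.65,-1.12,0.55],0]]' 50; python3 -m crank '[[1,[-3.65,-1.12,0.55],0],[1,[-3.65,-1.12,0.55],0],[1,[-3.65,-1.12,0.55],0],[1,[-3.65,-1.12,0.55],0],[1,[-3.65,-1.12,0.55],0],[1,[-3.65,-1.12,0.55],0],[1,[-3.65,-1.12,0.55],0],[1,[-3.65,-1.12,0.55],0]]'
python3 -c "
from h import *
go(.488,.122,.22,40);take('wrist','w1.png')"
```

```text
time: 0.95
position: [0.3691, 0.4022, 0.2643]
tool_rot: [0.422, 0.907, -0.0, -0.0]
contact_force: [-0.1, -0.1, 0.2]
finger_gap: 1.001
grip_force: 0.0
time: 1.75
position: [0.4884, 0.1212, 0.2205]
tool_rot: [0.422, 0.907, -0.0, -0.0]
contact_force: [0.3, 0.3, -0.1]
finger_gap: 1.001
grip_force: 0.0
t 1.75 yaw 40.06 turn 0.001 shift cm [0.09 0.02 0.05] q7 0.34 F [ 0.3  0.3 -0.1] gap 92.1 z 0.2205
t 1.75 yaw 40.06 turn -3.141 shift cm [-0.09 -0.02  0.05] q7 0.34 F [ 0.3  0.3 -0.1] gap 92.1 z 0.2205
```

View pics/w1.png

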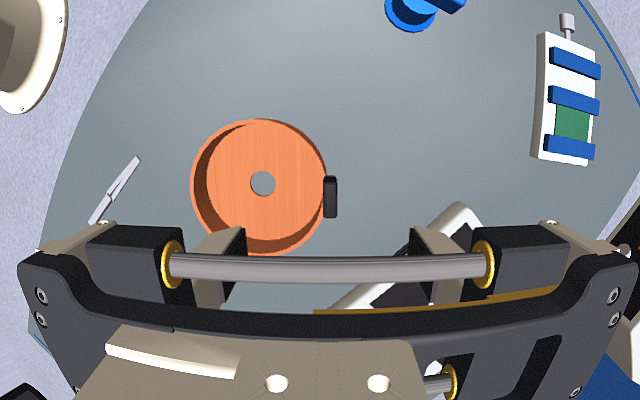

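The wrist view shows the hole at ~(263,183) and the ear top at ~(331,198), between the fingers in y.

```bash
python3 -c "
from h import *
h=px('w1.png',263,183,.005);e=px('w1.png',331,198,.07)
d=e-h;print(h,e,np.hypot(*d[:2]),np.degrees(np.arctan2(d[1],d[0])))
for u,v in((191,185),(327,170),(255,256)):
  q=px('w1.png',u,v,.04);print(np.hypot(*(q-h)[:2]))
"
```

```text
[0.43716201 0.0802398  0.005     ] [0.48922185 0.12617758 0.07      ] 0.06942986572363342 41.42529145090882
0.0656264592703768
0.0689419053136806
0.06651028370114179
```

```bash
python3 -m crank '[[1,[0.1,0.3,2],0.012],[1,[0,0,2.5],0],[1,[0,0,2.5],0],[1,[0,0,2.5],0],[1,[0,0,2],0],[0,[0,0,0],0],[0,[0,0,0],0],[0,[0,0,0],0]]' 50;  python3 -m crank '[[0,[0,0,0],0],[0,[0,0,0],0],[0,[0,0,0],0],[0,[0,0,0],0]]'
python3 -c "
from h import *
go(.4885,.1245,.105,40.7)"
```

```text
time: 2.6
position: [0.4905, 0.1257, 0.1068]
tool_rot: [0.428, 0.904, 0.001, 0.001]
contact_force: [0.4, -0.4, 0.0]
finger_gap: 0.788
grip_force: 0.0
time: 3.0
position: [0.4899, 0.1254, 0.1061]
tool_rot: [0.428, 0.904, 0.0, 0.0]
contact_force: [0.0, -0.5, 0.5]
finger_gap: 0.438
grip_force: 0.0
t 3.0 yaw 39.36 turn -0.023 shift cm [ 0.02 -0.17  0.11] q7 0.28 F [ 0.  -0.5  0.5] gap 40.3 z 0.1061
t 3.0 yaw 39.36 turn 3.118 shift cm [-0.02  0.17  0.11] q7 0.28 F [ 0.  -0.5  0.5] gap 40.3 z 0.1061
```

```bash
python3 -m crank '[[0,[0,-0.15,0],-0.023],[0,[0,0,0],0],[0,[0,0,0],0],[0,[0,0,0],0],[0,[0,0,0],0],[0,[0,0,0],0],[0,[0,0,0],0],[0,[0,0,0],0]]' 50;  python3 -m crank '[[0,[0,0,-1],0],[0,[0,0,-2],0],[0,[0,0,-3],0],[0,[0,0,-3],0],[0,[0,0,-3],0],[0,[0,0,-3],0],[0,[0,0,0],0],[0,[0,0,0],0]]'
python3 -c "
from h import *
go(.4885,.1245,.105,40.7);take('wrist','w2.png')"
```

```text
time: 3.8
position: [0.4885, 0.1244, 0.1057]
tool_rot: [0.417, 0.909, -0.0, -0.0]
contact_force: [0.0, -0.5, -0.3]
finger_gap: 0.127
grip_force: 50.0
time: 4.6
position: [0.4888, 0.1245, 0.2566]
tool_rot: [0.417, 0.909, 0.001, 0.001]
contact_force: [0.0, -0.9, -2.6]
finger_gap: 0.129
grip_force: 50.0
t 4.6 yaw 40.68 turn -0.0 shift cm [ 0.03 -0.05 15.16] q7 0.36 F [ 0.  -0.9 -2.6] gap 11.8 z 0.2566
t 4.6 yaw 40.68 turn 3.141 shift cm [-1.000e-02 -0.000e+00  1.516e+01] q7 0.36 F [ 0.  -0.9 -2.6] gap 11.8 z 0.2566
```

View pics/w2.png

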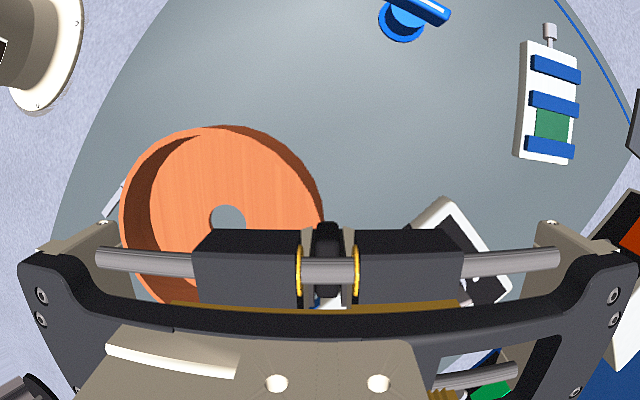

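```bash
python3 -c "
from h import *
o=get_obs();M=R.from_quat(o['tool_rot']).as_matrix();p=np.array(o['position'])
for u,v in((228,220),(228,204),(209,220),(246,220)):
  print((1000*M.T@(px('w2.png',u,v,.1556)-p)).round(1))
import cv2
a=cv2.imread('pics/w2.png')[190:250,190:270]
cv2.imwrite('pics/c2.png',cv2.resize(a,None,fx=7,fy=7,interpolation=cv2.INTER_CUBIC))
for n in('top','scene'):take(n,n+'1.png')
"
```

```text
[  0.9 -66.3  99.9]
[ 12.3 -65.2  99.9]
[  0.6 -80.6  99.9]
[  1.  -53.3  99.9]
```

View pics/c2.png

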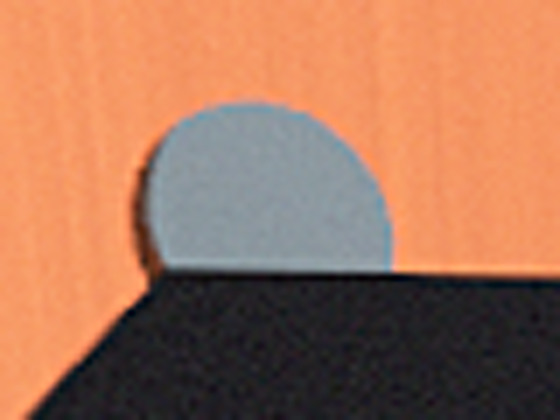

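```bash
python3 -c "
from h import *
for u,v in((279.5,238),(343,236),(311,219),(311,256)): print(px('scene0.png',u,v,.052))
import cv2
a=cv2.imread('pics/scene0.png')[200:270,265:415]
cv2.imwrite('pics/c3.png',cv2.resize(a,None,fx=5,fy=5,interpolation=cv2.INTER_CUBIC))
"
```

```text
[ 0.64033176 -0.13409551  0.052     ]
[0.69745624 0.01749638 0.052     ]
[ 0.59467357 -0.02776702  0.052     ]
[ 0.73681319 -0.08820687  0.052     ]
```

View pics/c3.png

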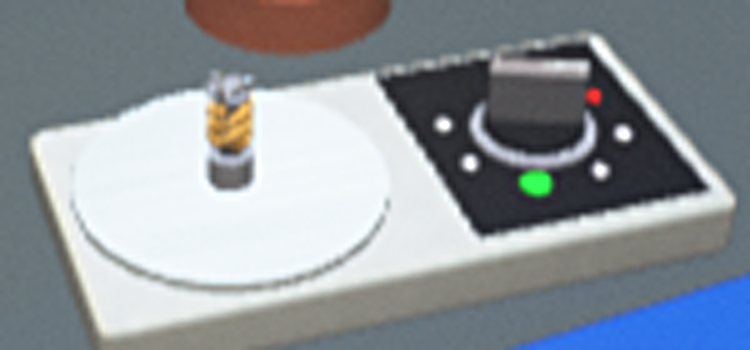

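```bash
python3 -c "
from h import *
print(px('scene0.png',311.2,235.9,.052),px('scene0.png',311.2,218,.108))
print(px('top0.png',200+467/3.2,115+123/3.2,.110))
go(.659-.0015+.069*np.cos(np.radians(40.7)),-.0565+.069*np.sin(np.radians(40.7)),.2566,40.7)
"
```

```text
[ 0.66449602 -0.05690043  0.052     ] [ 0.66504729 -0.05678322  0.108     ]
[ 0.66051487 -0.05463555  0.11      ]
t 4.75 yaw 40.68 turn -0.0 shift cm [-24.77   8.    -0.26] q7 0.36 F [-0.3  0.1 -1.2] gap 11.8 z 0.2544
t 4.75 yaw 40.68 turn 3.141 shift cm [24.77 -8.   -0.17] q7 0.36 F [-0.3  0.1 -1.2] gap 11.8 z 0.2544
```

```bash
python3 -m crank '[[0,[-3.1,1,0],0],[0,[-3.1,1,0],0],[0,[-3.1,1,0],0],[0,[-3.1,1,0],0],[0,[-3.1,1,0],0],[0,[-3.1,1,0],0],[0,[-3.1,1,0],0],[0,[-3.1,1,0],0]]';  python3 -m crank '[[0,[0,0.1,0],0],[0,[0,0,0],0],[0,[0,0,0.5],0],[0,[0,0,0],0],[0,[0,0,0],0]]'
python3 -c "
from h import *
a=np.radians(40.7)
go(.661+.069*np.cos(a),-.0567+.069*np.sin(a),.25,40.7);take('wrist','w3.png')
import cv2
a=cv2.imread('pics/w3.png')[100:300,90:350]
cv2.imwrite('pics/c4.png',cv2.resize(a,None,fx=3,fy=3,interpolation=cv2.INTER_CUBIC))"
```

```text
time: 5.55
position: [0.7111, -0.0122, 0.2533]
tool_rot: [0.417, 0.909, -0.001, -0.002]
contact_force: [1.2, 1.2, -1.0]
finger_gap: 0.129
grip_force: 50.0
time: 6.05
position: [0.7109, -0.0098, 0.2504]
tool_rot: [0.417, 0.909, -0.0, -0.001]
contact_force: [1.1, 0.2, -1.6]
finger_gap: 0.127
grip_force: 50.0
t 6.05 yaw 40.76 turn 0.001 shift cm [-0.3   0.06  0.04] q7 0.64 F [ 1.1  0.2 -1.6] gap 11.7 z 0.2504
t 6.05 yaw 40.76 turn -3.141 shift cm [ 0.3  -0.06  0.04] q7 0.64 F [ 1.1  0.2 -1.6] gap 11.7 z 0.2504
```

View pics/c4.png

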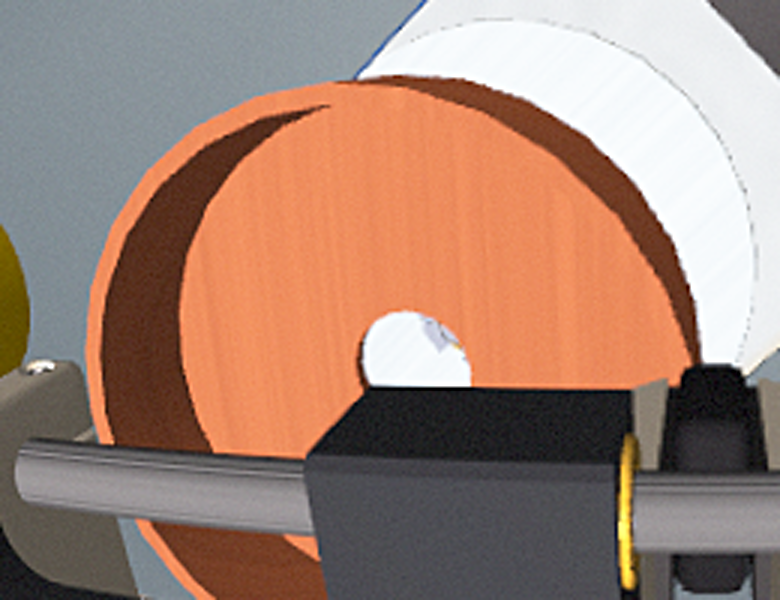

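```bash
python3 -c "
from h import *
from scipy.optimize import least_squares as ls
o=get_obs();M=R.from_quat(o['tool_rot']).as_matrix();p=np.array(o['position'])
f=lambda L,z:np.array([px('w3.png',90+u/3,100+v/3,z) for u,v in L])
def fit(L,z,r):
  P=f(L,z);s=ls(lambda c:np.hypot(*(P[:,:2]-c).T)-r,P[:,:2].mean(0));print(s.x,s.fun*1000);return s.x
c=fit([(520,18),(580,26),(640,50),(690,96),(722,145),(748,205),(755,250),(752,310)],.052,.082)
h=fit([(405,311),(430,314),(453,332),(467,355),(366,340),(358,362),(380,318)],.1497,.014)
rim=fit([(92,310),(110,240),(160,160),(230,105),(300,84),(380,76)],.1855,.067)
print((M.T@np.r_[c-h,0])*1000,'hole in tool',M.T@(np.r_[h,.1497]-p)*1000,M.T@(np.r_[rim,.1497]-p)*1000)
print(f([(435,333)],.112))
"
```

```text
[ 0.66065839 -0.05422376] [-0.85612008  0.096282    1.2215945   0.20767412 -0.69416177 -0.12462758
 -0.15775627  0.11368434]
[ 0.66053396 -0.05461617] [ 0.10052884  0.336888   -0.25576671 -0.40603905 -0.72926812  0.00127651
  0.29935783]
[ 0.66133846 -0.0530061 ] [ 0.05087551 -0.02981064 -0.04219992  0.21572943 -0.38812089  0.21729821]
[2.16114036e-01 3.50371036e-01 3.53167469e-05] hole in tool [ -0.73606048 -67.43248475 101.10174086] [-4.11374163e-02 -6.57721758e+01  1.01101787e+02]
[[ 0.65779396 -0.06105799  0.112     ]]
```

The platform circle and the hole centre agree within 0.5 mm, so I descend.

```bash
python3 -m crank '[[0,[0,0,1],0],[0,[0,0,1],0],[0,[0,0,1],0],[0,[0,0,1],0],[0,[0,0,0],0]]'; python3 -m crank '[[0,[0,0,1],0],[0,[0,0,1],0],[0,[0,0,1],0],[0,[0,0,1],0],[0,[0,0,0.5],0],[0,[0,0,0],0]]'; python3 -m crank '[[0,[0,0,0.3],0],[0,[0,0,0.3],0],[0,[0,0,0.2],0],[0,[0,0,0],0]]'
```

```text
time: 6.6
position: [0.7103, -0.0109, 0.2078]
tool_rot: [0.417, 0.909, -0.001, -0.002]
contact_force: [-0.3, 0.3, -1.7]
finger_gap: 0.131
grip_force: 50.0
time: 7.2
position: [0.711, -0.0108, 0.1643]
tool_rot: [0.417, 0.909, -0.0, -0.001]
contact_force: [0.1, 0.2, -1.8]
finger_gap: 0.13
grip_force: 50.0
time: 7.6
position: [0.7119, -0.0108, 0.1579]
tool_rot: [0.417, 0.909, 0.0, 0.0]
contact_force: [-0.3, -0.2, -1.2]
finger_gap: 0.127
grip_force: 50.0
```

```bash
python3 -m crank '[[0,[0,0,0.1],0],[0.35,[0,0,0],0],[0.35,[0,0,0],0],[0.35,[0,0,0],0],[0.35,[0,0,0],0],[0.35,[0,0,-2],0],[0.35,[0,0,-4],0],[0.35,[0,0,-4],0]]'
python3 -m crank '[[0.9,[0,0,0],0.145],[0.9,[0,0,0],0.145],[0.9,[0,0,0],0.145],[0.9,[0,0,0],0.145],[0.9,[0,0,0],0.145],[0.9,[0,0,0],0.145],[0.9,[0,0,0],0.145],[0.9,[0,0,0],0.145]]'
python3 -c "
from h import *
go(.488,-.299,.22,-26);take('top','top2.png')
a=cv2.imread('pics/top2.png')[115:260,200:450]
cv2.imwrite('pics/c5.png',cv2.resize(a,None,fx=3.2,fy=3.2,interpolation=cv2.INTER_CUBIC))"
```

```text
time: 8.4
position: [0.711, -0.0109, 0.2566]
tool_rot: [0.417, 0.909, -0.001, -0.001]
contact_force: [1.2, -0.3, -0.1]
finger_gap: 0.349
grip_force: 0.0
time: 9.2
position: [0.7116, -0.0107, 0.2566]
tool_rot: [0.849, 0.529, -0.0, -0.0]
contact_force: [0.3, -0.1, 0.2]
finger_gap: 0.898
grip_force: 0.0
t 9.2 yaw -26.12 turn -0.002 shift cm [-35.71  -7.46   3.66] q7 -0.41 F [ 0.3 -0.1  0.2] gap 82.6 z 0.2566
t 9.2 yaw -26.12 turn 3.14 shift cm [35.71  7.46  3.66] q7 -0.41 F [ 0.3 -0.1  0.2] gap 82.6 z 0.2566
```

View pics/c5.png

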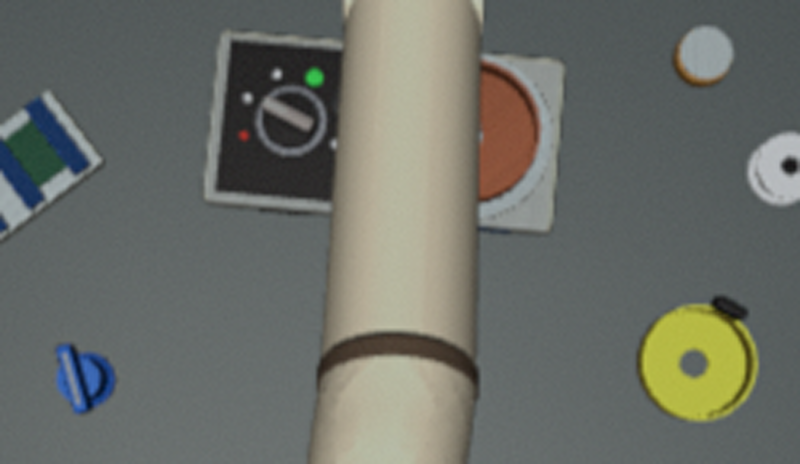

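Medium is on the post and small has not moved. Next I go above small's ear.

```bash
python3 -m crank '[[0.9,[-2.98,-0.62,0],0],[0.9,[-2.98,-0.62,0],0],[0.9,[-2.98,-0.62,0],0],[0.9,[-2.98,-0.62,0],0],[0.9,[-2.98,-0.62,0.4],0],[0.9,[-2.98,-0.62,0.4],0],[0.9,[-2.98,-0.62,0.4],0],[0.9,[-2.98,-0.62,0.4],0]]'
python3 -m crank '[[0.9,[-2.98,-0.62,0.4],0],[0.9,[-2.98,-0.62,0.4],0],[0.9,[-2.98,-0.62,0.4],0],[0.9,[-2.98,-0.62,0.4],0],[0.9,[0,0,0.4],0],[0.9,[0,0,0],0],[0.9,[0,0,0],0]]'
python3 -c "
from h import *
go(.4885,-.2985,.105,-26);take('wrist','w4.png')"
```

```text
time: 10.05
position: [0.5625, -0.2048, 0.2407]
tool_rot: [0.846, 0.533, 0.0, 0.0]
contact_force: [0.2, -0.5, 0.1]
finger_gap: 0.904
grip_force: 0.0
time: 10.75
position: [0.49, -0.2993, 0.2207]
tool_rot: [0.846, 0.533, 0.0, -0.0]
contact_force: [-0.1, 0.5, 0.4]
finger_gap: 0.9
grip_force: 0.0
t 10.75 yaw -25.63 turn 0.007 shift cm [-0.   -0.18 11.57] q7 0.16 F [-0.1  0.5  0.4] gap 82.8 z 0.2207
t 10.75 yaw -25.63 turn -3.135 shift cm [-0.02  0.17 11.57] q7 0.16 F [-0.1  0.5  0.4] gap 82.8 z 0.2207
```

View pics/w4.png

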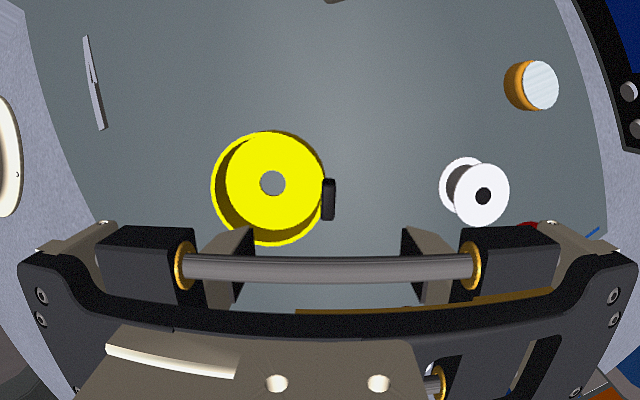

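Hole at ~(272,182), ear top at ~(330,199).

```bash
python3 -c "
from h import *
h=px('w4.png',272.5,183,.005);e=px('w4.png',330,199,.07)
d=e-h;a=np.arctan2(d[1],d[0]);print(h,e,np.hypot(*d[:2]),np.degrees(a))
go(e[0],e[1],.105,np.degrees(a))
"
```

```text
[ 0.44075435 -0.27293155  0.005     ] [ 0.49394955 -0.29753717  0.07      ] 0.05861028570093448 -24.823057877771046
t 10.8 yaw -25.6 turn -0.014 shift cm [ 0.29  0.26 11.58] q7 0.16 F [ 0.5  0.8 -0.5] gap 82.8 z 0.2208
t 10.8 yaw -25.6 turn 3.128 shift cm [-0.31 -0.27 11.58] q7 0.16 F [ 0.5  0.8 -0.5] gap 82.8 z 0.2208
```

```bash
python3 -m crank '[[0.5,[0.15,0.05,2],-0.007],[0.5,[0,0,2.5],0],[0.5,[0,0,2.5],0],[0.5,[0,0,2.5],0],[0.5,[0,0,2],0],[0,[0,0,0],0],[0,[0,0,0],0],[0,[0,0,0],0]]' 50;  python3 -m crank '[[0,[0,0,0],0],[0,[0,0,0],0],[0,[0,0,0],0],[0,[0,0,0],0],[0,[0,0,0],0],[0,[0,0,0],0],[0,[0,0,0],0],[0,[0,0,0],0]]'
python3 -c "
from h import *
go(.4885,-.2985,.105,-26)"
python3 -m crank '[[0,[0,0,-1],0],[0,[0,0,-2],0],[0,[0,0,-3],0],[0,[0,0,-3],0],[0,[0,0,-3],0],[0,[0,0,-2.5],0],[0,[0,0,0],0],[0,[0,0,0],0]]'
python3 -c "
from h import *
a=np.radians(-25.5)
go(.661+.057*np.cos(a),-.0548+.057*np.sin(a),.25)
"
```

```text
time: 11.6
position: [0.4915, -0.2994, 0.107]
tool_rot: [0.845, 0.535, 0.001, 0.001]
contact_force: [0.5, -0.4, 0.4]
finger_gap: 0.294
grip_force: 0.0
time: 12.4
position: [0.4909, -0.2995, 0.1069]
tool_rot: [0.845, 0.535, 0.001, 0.001]
contact_force: [-0.6, 0.9, 6.4]
finger_gap: 0.129
grip_force: 49.9
t 12.4 yaw -25.37 turn 0.011 shift cm [-0.02 -0.26  0.19] q7 0.2 F [-0.6  0.9  6.4] gap 11.9 z 0.1069
t 12.4 yaw -25.37 turn -3.131 shift cm [0.02 0.26 0.19] q7 0.2 F [-0.6  0.9  6.4] gap 11.9 z 0.1069
time: 13.2
position: [0.4902, -0.2994, 0.2512]
tool_rot: [0.845, 0.534, 0.0, 0.0]
contact_force: [0.5, 0.6, -2.0]
finger_gap: 0.127
grip_force: 49.8
t 13.2 yaw -25.38 turn -0.0 shift cm [29.4  10.65  0.13] q7 0.15 F [ 0.5  0.6 -2. ] gap 11.7 z 0.2512
```

```bash
python3 -m crank '[[0,[2.67,0.97,0],0],[0,[2.67,0.97,0],0],[0,[2.67,0.97,0],0],[0,[2.67,0.97,0],0],[0,[2.67,0.97,0],0],[0,[2.67,0.97,0],0],[0,[2.67,0.97,0],0],[0,[2.67,0.97,0],0]]';  python3 -m crank '[[0,[2.67,0.97,0],0],[0,[2.67,0.97,0],0],[0,[2.67,0.97,0],0],[0,[0,0,0],0],[0,[0,0,0],0],[0,[0,0,0],0]]'
python3 -c "
from h import *
a=np.radians(-25.5)
go(.661+.057*np.cos(a),-.0548+.057*np.sin(a),.25);take('wrist','w5.png')
import cv2
a=cv2.imread('pics/w5.png')[100:300,90:350]
cv2.imwrite('pics/c6.png',cv2.resize(a,None,fx=3,fy=3,interpolation=cv2.INTER_CUBIC))"
```

```text
time: 14.0
position: [0.6515, -0.1386, 0.2482]
tool_rot: [0.845, 0.534, -0.001, -0.001]
contact_force: [-0.1, -0.7, -1.6]
finger_gap: 0.125
grip_force: 49.8
time: 14.6
position: [0.7112, -0.0812, 0.2491]
tool_rot: [0.846, 0.534, -0.002, -0.0]
contact_force: [0.1, -0.9, -2.2]
finger_gap: 0.13
grip_force: 49.8
t 14.6 yaw -25.46 turn -0.0 shift cm [ 0.22  0.03 -0.09] q7 -0.29 F [ 0.1 -0.9 -2.2] gap 12.0 z 0.2491
```

View pics/c6.png

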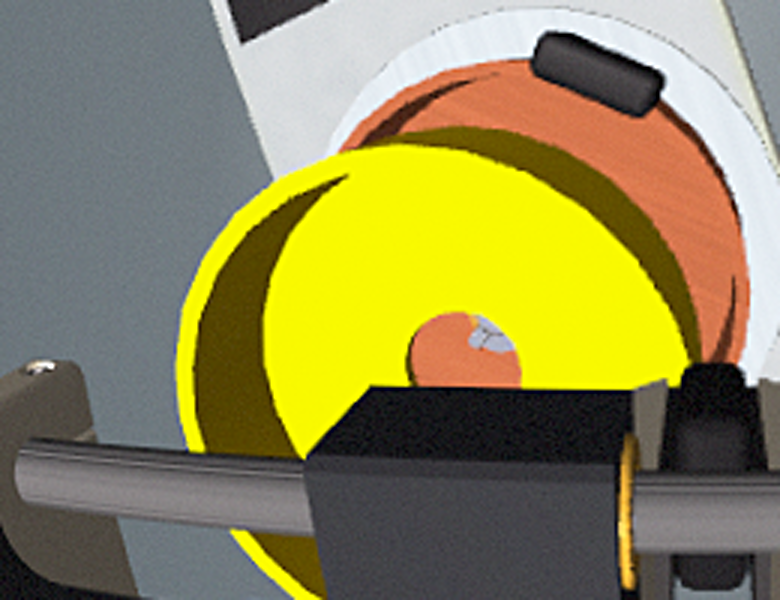

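```bash
python3 -c "
from h import *
from scipy.optimize import least_squares as ls
o=get_obs();M=R.from_quat(o['tool_rot']).as_matrix();p=np.array(o['position'])
f=lambda L,z:np.array([px('w5.png',90+u/3,100+v/3,z) for u,v in L])
def fit(L,z,r):
  P=f(L,z);s=ls(lambda c:np.hypot(*(P[:,:2]-c).T)-r,P[:,:2].mean(0));print(s.x,s.fun*1000);return s.x
c=fit([(520,9),(590,14),(640,30),(690,62),(730,100),(760,145),(420,47),(370,95)],.052,.082)
h=fit([(455,311),(430,318),(407,355),(412,338),(521,372),(515,350),(500,325)],.148,.014)
rim=fit([(180,330),(195,275),(225,220),(270,178),(330,152),(380,145)],.183,.055)
print((M.T@np.r_[c-h,0])*1000,'hole in tool',M.T@(np.r_[h,.148]-p)*1000,M.T@(np.r_[rim,.148]-p)*1000)
"
```

```text
[ 0.66101861 -0.05764963] [ 1.35847375  0.87753644  0.64239889 -0.35290287 -0.68880637 -1.14225398
 -0.22724819 -1.79984759]
[ 0.66014578 -0.05745705] [ 0.01366284  0.05428881 -0.3709427  -0.20774967 -0.35380121 -0.45367763
  0.4073961 ]
[ 0.66085642 -0.0569244 ] [-0.35925476 -0.19786986  0.41668537  0.53988358  0.00978976 -0.56273876]
[ 0.201831    0.87073957 -0.00176939] hole in tool [ -0.15824472 -56.41803585 101.73727091] [  0.62840385 -56.00583545 101.73514691]
```

```bash
python3 -m crank '[[0,[0.03,0,1],0],[0,[0,0,1],0],[0,[0,0,1],0],[0,[0,0,1],0],[0,[0,0,0],0]]'; python3 -m crank '[[0,[0,0,1],0],[0,[0,0,1],0],[0,[0,0,1],0],[0,[0,0,0.7],0],[0,[0,0,0],0]]'; python3 -m crank '[[0,[0,0,0.3],0],[0,[0,0,0.3],0],[0,[0,0,0.2],0],[0,[0,0,0],0]]'
```

```text
time: 15.15
position: [0.7113, -0.0793, 0.2079]
tool_rot: [0.845, 0.534, -0.002, -0.001]
contact_force: [-0.7, 1.0, -2.1]
finger_gap: 0.131
grip_force: 49.8
time: 15.65
position: [0.7117, -0.0793, 0.1718]
tool_rot: [0.845, 0.535, -0.001, -0.001]
contact_force: [-1.2, 0.3, -0.9]
finger_gap: 0.13
grip_force: 49.8
time: 16.05
position: [0.7125, -0.0794, 0.1655]
tool_rot: [0.845, 0.534, -0.0, -0.0]
contact_force: [-0.0, 0.0, -1.0]
finger_gap: 0.129
grip_force: 49.8
```

```bash
python3 -m crank '[[0,[0,0,0.15],0],[0,[0,0,0.1],0],[0,[0,0,0],0]]'
python3 -m crank '[[0.3,[0,0,0],0],[0.3,[0,0,0],0],[0.3,[0,0,0],0],[0.3,[0,0,0],0],[0.3,[0,0,-2],0],[0.3,[0,0,-4],0],[0.3,[0,0,-4],0],[0.3,[0,0,0],0]]'
python3 -m crank '[[0.6,[0,0,0],0.14],[0.6,[0,0,0],0.14],[0.6,[0,0,0],0.14],[0.6,[0,0,0],0.14],[0.6,[0,0,0],0.14],[0.6,[0,0,0],0.13]]'
python3 -c "
from h import *
go(.4325,.316,.23,-73)"
```

```text
time: 16.35
position: [0.7129, -0.0795, 0.164]
tool_rot: [0.845, 0.534, 0.0, 0.0]
contact_force: [-1.1, -0.5, 2.3]
finger_gap: 0.129
grip_force: 49.8
time: 17.15
position: [0.7162, -0.0801, 0.2708]
tool_rot: [0.845, 0.534, 0.005, 0.004]
contact_force: [0.8, 0.6, 1.1]
finger_gap: 0.304
grip_force: 0.0
time: 17.75
position: [0.7125, -0.0794, 0.2627]
tool_rot: [0.989, 0.146, -0.0, -0.0]
contact_force: [-0.1, 0.5, -0.2]
finger_gap: 0.602
grip_force: 0.0
t 17.75 yaw -73.26 turn -0.005 shift cm [-15.22 -46.     3.29] q7 -1.04 F [-0.1  0.5 -0.2] gap 55.4 z 0.2627
t 17.75 yaw -73.26 turn 3.137 shift cm [15.22 46.    3.26] q7 -1.04 F [-0.1  0.5 -0.2] gap 55.4 z 0.2627
```

```bash
for i in 1 2; do :; done; python3 -m crank '[[0.6,[0,0,0],-0.1427],[0.6,[0,0,0],-0.1427],[0.6,[0,0,0],-0.1427],[0.6,[0,0,0],-0.1427],[0.6,[0,0,0],-0.1427],[0.6,[0,0,0],-0.1427],[0.6,[0,0,0],-0.1427],[0.6,[0,0,0],-0.1427]]' >/dev/null
python3 -m crank '[[0.6,[0,0,0],-0.1427],[0.6,[0,0,0],-0.1427],[0.6,[0,0,0],-0.1427],[0.6,[0,0,0],-0.1427],[0.6,[0,0,0],-0.1427],[0.6,[0,0,0],-0.1427],[0.6,[0,0,0],-0.1427],[0.6,[0,0,0],-0.1427]]' >/dev/null
python3 -m crank '[[0.6,[0,0,0],-0.1427],[0.6,[0,0,0],-0.1427],[0.6,[0,0,0],-0.1427],[0.6,[0,0,0],-0.1427],[0.6,[0,0,0],-0.1427],[0.6,[0,0,0],-0.1427]]' >/dev/null
python3 -m crank '[[0.6,[0.95,2.87,0],0],[0.6,[0.95,2.87,0],0],[0.6,[0.95,2.87,0],0],[0.6,[0.95,2.87,0],0],[0.6,[0.95,2.87,0],0],[0.6,[0.95,2.87,0],0],[0.6,[0.95,2.87,0],0],[0.6,[0.95,2.87,0],0]]' >/dev/null
python3 -m crank '[[0.6,[0.95,2.87,0],0],[0.6,[0.95,2.87,0],0],[0.6,[0.95,2.87,0],0],[0.6,[0.95,2.87,0],0],[0.6,[0.95,2.87,0.5],0],[0.6,[0.95,2.87,0.5],0],[0.6,[0.95,2.87,0.5],0],[0.6,[0.95,2.87,0.5],0]]'
python3 -c "
from h import *
go(.4325,.316,.23,-73)
take('wrist','w6.png');take('scene','scene2.png');take('top','top3.png')
a=cv2.imread('pics/w6.png')[80:280,190:450]
b=cv2.imread('pics/top3.png')[115:260,200:450]
b=cv2.resize(b,None,fx=2.4,fy=2.4,interpolation=cv2.INTER_CUBIC)
a=cv2.resize(a,None,fx=2.3,fy=2.3,interpolation=cv2.INTER_CUBIC)[:250]
o=np.zeros((600,600,3),np.uint8);o[:250,:a.shape[1]]=a;o[252:252+b.shape[0]]=b[:348]
cv2.imwrite('pics/c7.png',o)"
```

```text
time: 21.55
position: [0.4328, 0.3163, 0.2429]
tool_rot: [-0.147, 0.989, 0.0, 0.0]
contact_force: [0.2, -0.2, -0.2]
finger_gap: 0.597
grip_force: 0.0
t 21.55 yaw 106.92 turn 3.14 shift cm [-0.03  0.02  1.29] q7 1.0 F [ 0.2 -0.2 -0.2] gap 55.0 z 0.2429
t 21.55 yaw 106.92 turn -0.001 shift cm [ 0.04 -0.02  1.29] q7 1.0 F [ 0.2 -0.2 -0.2] gap 55.0 z 0.2429
```

View pics/c7.png

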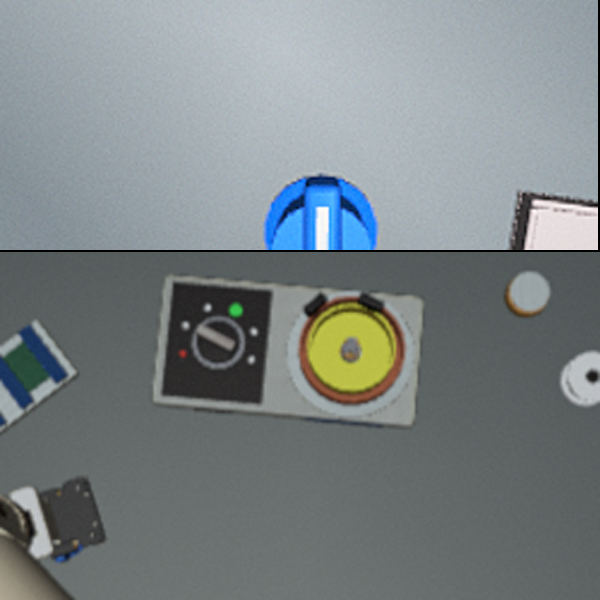

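Both dishes are nested with their ears apart. The nut's flange arc spans (265..377, top 175) in the crop.

```bash
python3 -c "
from h import *
from scipy.optimize import least_squares as ls
o=get_obs();M=R.from_quat(o['tool_rot']).as_matrix();p=np.array(o['position'])
I=cv2.imread('pics/w6.png').astype(int)
m=((I[:,:,0]-I[:,:,2]>60)&(I[:,:,0]>120)); m[:150]=0;m[200:]=0;m[:,:280]=0;m[:,380:]=0
# outline
L=[]
for v in range(158,188):
  u=np.where(m[v])[0]
  if len(u)>10: L+= [(u[0]-.5,v),(u[-1]+.5,v)]
for u in range(310,350):
  v=np.where(m[:,u])[0]
  if len(v): L.append((u,v[0]-.5))
for z in (0.002,.004,.006):
  P=np.array([px('w6.png',u,v,z) for u,v in L]);s=ls(lambda c:np.hypot(*(P[:,:2]-c).T)-.027,P[:,:2].mean(0),loss='soft_l1',f_scale=.001)
  print(z,s.x,np.abs(s.fun).mean()*1000,(M.T@(np.r_[s.x,0]-p)*1000)[:2].round(2))
wh=(I.min(2)>200);wh[:150]=0;wh[220:]=0;wh[:,300:][:,60:]=0;wh[:,:310]=0
v,u=np.where(wh);print(u.min(),u.max(),v.min(),v.max())
for vv in(v.min(),):print((M.T@(px('w6.png',(u.min()+u.max())/2,vv,.077)-p)*1000).round(1))
"
```

```text
0.002 [0.43428931 0.31902905] 0.7775326580002782 [-3.18  0.51]
0.004 [0.4340857  0.31895511] 0.7340141410781816 [-2.97  0.5 ]
0.006 [0.43388344 0.31888121] 0.7153307061948558 [-2.75  0.49]
328 332 170 219
[ 22.    1.1 165.9]
```

```bash
python3 -m crank '[[0.6,[-0.17,0.15,2.5],0],[0.6,[0,0,3],0],[0.6,[0,0,3],0],[0.6,[0,0,2.2],0],[0.6,[0,0,1.5],0],[0.6,[0,0,0.5],0],[0,[0,0,0],0],[0,[0,0,0],0]]' 55
python3 -m crank '[[0,[0,0,0],0],[0,[0,0,0],0],[0,[0,0,0],0],[0,[0,0,0],0],[0,[0,0,0],0],[0,[0,0,0],0],[0,[0,0,0],0]]'
python3 -c "
from h import *
go(.434,.3184,.116)
a=np.radians(40.7)
"
```

```text
time: 22.5
position: [0.4354, 0.3178, 0.1171]
tool_rot: [-0.147, 0.989, 0.0, 0.001]
contact_force: [0.3, 0.7, -0.3]
finger_gap: 0.477
grip_force: 0.0
time: 23.2
position: [0.4347, 0.3176, 0.1164]
tool_rot: [-0.147, 0.989, 0.0, 0.0]
contact_force: [-1.2, -0.3, 2.4]
finger_gap: 0.149
grip_force: 55.0
t 23.2 yaw 106.94 turn -0.0 shift cm [0.04 0.1  0.04] q7 0.89 F [-1.2 -0.3  2.4] gap 13.7 z 0.1164
```

```bash
python3 -m crank '[[0,[0,0,-2],0],[0,[0,0,-3],0],[0,[0,0,-4],0],[0,[0,0,-4],0],[0,[0,0,-2.5],0],[0,[0,0,0],0],[0,[0,0,0],0]]'
python3 -c "
from h import *
go(.6608,-.0555,.27)
take('wrist','w7.png')
a=cv2.imread('pics/w7.png')[120:320,200:460]
cv2.imwrite('pics/c8.png',cv2.resize(a,None,fx=3,fy=3,interpolation=cv2.INTER_CUBIC))
"
```

```text
time: 23.9
position: [0.4346, 0.3171, 0.2711]
tool_rot: [-0.147, 0.989, -0.0, 0.0]
contact_force: [0.1, -0.1, -1.7]
finger_gap: 0.149
grip_force: 55.0
t 23.9 yaw 106.92 turn -0.0 shift cm [-10.8  -42.23   0.12] q7 1.02 F [ 0.1 -0.1 -1.7] gap 13.7 z 0.2711
```

View pics/c8.png

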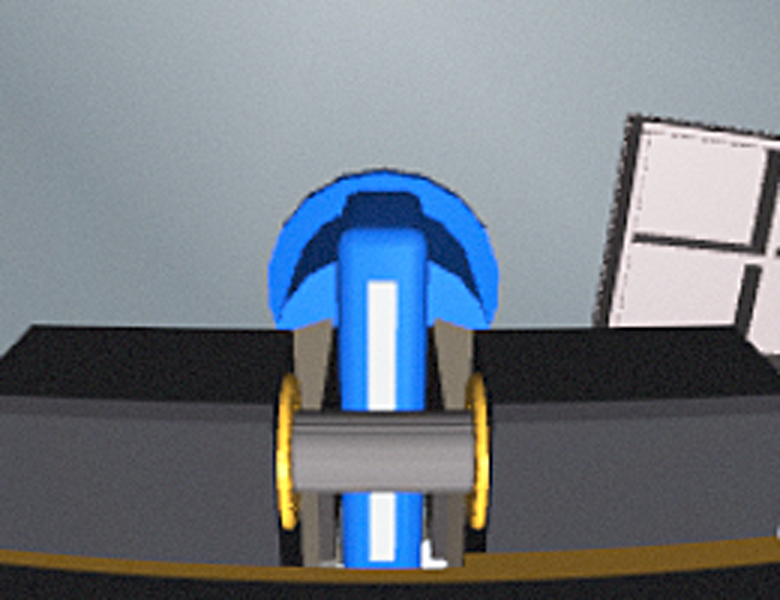

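```bash
python3 -c "
from h import *
from scipy.optimize import least_squares as ls
o=get_obs();M=R.from_quat(o['tool_rot']).as_matrix();p=np.array(o['position'])
print(o['tool_rot'])
t=lambda u,v,z:(M.T@(px('w7.png',200+u/3,120+v/3,z)-p)*1000)[:2].round(1)
for c in((383,229),(383,236),(383,282),(383,562)):print(c,t(*c,.2317))
L=[(385,168),(340,177),(440,179),(300,208),(478,222),(270,270),(497,275)]
for z in(.156,.158,.160):
  P=np.array([t(u,v,z) for u,v in L]);s=ls(lambda c:np.hypot(*(P-c).T)-27,P.mean(0));print(z,s.x,s.fun.round(1))
"
```

```text
[-1.47200423e-01  9.89106205e-01 -5.49678556e-04 -8.05247790e-04]
(383, 229) [33.1  0.6]
(383, 236) [32.   0.6]
(383, 282) [24.9  0.6]
(383, 562) [-25.7   0.6]
0.156 [-0.14334689  0.95710001] [ 0.2  0.   0.8 -0.7 -0.8 -0.1 -0.3]
0.158 [0.21098224 0.93844748] [ 0.3  0.   0.8 -0.7 -0.8 -0.3 -0.5]
0.16 [0.53200658 0.90772984] [ 0.4  0.1  0.9 -0.8 -0.9 -0.6 -0.7]
```

```bash
python3 -m crank '[[0,[0,0,0],0.145],[0,[0,0,0],0.145],[0,[0,0,0],0.145],[0,[0,0,0],0.145],[0,[0,0,0],0.145],[0,[0,0,0],0.145],[0,[0,0,0],0.145],[0,[0,0,0],0.145]]' >/dev/null
python3 -m crank '[[0,[0,0,0],0.145],[0,[0,0,0],0.145],[0,[0,0,0],0.145],[0,[0,0,0],0.145]]'
python3 -m crank '[[0,[-2.84,1.28,0],0],[0,[-2.84,1.28,0],0],[0,[-2.84,1.28,0],0],[0,[-2.84,1.28,0],0],[0,[-2.84,1.28,0],0],[0,[-2.84,1.28,0],0],[0,[-2.84,1.28,0],0]]' >/dev/null
python3 -m crank '[[0,[-2.84,1.28,0],0],[0,[-2.84,1.28,0],0],[0,[-2.84,1.28,0],0],[0,[-2.84,1.28,0],0],[0,[-2.84,1.28,0],0],[0,[-2.84,1.28,0],0],[0,[-2.84,1.28,0],0],[0,[0,0,0],0]]'
python3 -c "
from h import *
import time
go(.6608,-.0555,.27)
take('wrist','w8.png')
o=get_obs();M=R.from_quat(o['tool_rot']).as_matrix();p=np.array(o['position'])
# red/copper dish & yellow in wrist pic: circle fit of medium rim by colour
I=cv2.imread('pics/w8.png');H=cv2.cvtColor(I,cv2.COLOR_BGR2HSV)
y=cv2.inRange(H,(24,150,60),(35,255,255));print((y>0).sum(),np.argwhere(y).min(0),np.argwhere(y).max(0))
"
```

```text
time: 25.15
position: [0.4337, 0.3166, 0.2688]
tool_rot: [0.663, 0.748, -0.002, -0.0]
contact_force: [0.3, 0.4, -0.6]
finger_gap: 0.147
grip_force: 55.0
time: 26.65
position: [0.6627, -0.061, 0.2681]
tool_rot: [0.664, 0.748, -0.003, 0.0]
contact_force: [0.1, -1.0, -1.2]
finger_gap: 0.154
grip_force: 55.0
t 26.65 yaw 6.84 turn -0.0 shift cm [ 0.57 -0.12 -0.19] q7 0.16 F [ 0.1 -1.  -1.2] gap 14.2 z 0.2681
6857 [126 265] [293 389]
```

```bash
python3 -m crank '[[0,[0.57,-0.12,0],0],[0,[0,0,0],0],[0,[0,0,1],0],[0,[0,0,1],0],[0,[0,0,1],0],[0,[0,0,0.5],0],[0,[0,0,0],0]]'
python3 -c "
from h import *
go(.6608,-.0555,.2144)"
python3 -m crank '[[0,[0,0,0.4],0],[0,[0,0,0.4],0],[0,[0,0,0.3],0],[0,[0,0,0],0]]'
python3 -m crank '[[0,[0,0,0.3],0],[0,[0,0,0],0]]'
```

```text
time: 27.4
position: [0.6598, -0.0489, 0.2346]
tool_rot: [0.661, 0.75, -0.001, -0.001]
contact_force: [-0.3, 0.1, -1.5]
finger_gap: 0.148
grip_force: 55.0
t 27.4 yaw 7.24 turn -0.0 shift cm [-0.67  0.02  2.02] q7 0.15 F [-0.3  0.1 -1.5] gap 13.6 z 0.2346
time: 27.8
position: [0.6613, -0.0489, 0.2278]
tool_rot: [0.661, 0.75, 0.001, 0.001]
contact_force: [-4.3, 0.0, 10.2]
finger_gap: 0.154
grip_force: 55.0
time: 28.0
position: [0.6616, -0.0489, 0.2273]
tool_rot: [0.661, 0.75, 0.001, 0.001]
contact_force: [-7.8, 0.8, 22.2]
finger_gap: 0.147
grip_force: 55.1
```

```bash
python3 -m crank '[[0,[0,0,-1],0],[0,[0,0,-0.5],0],[0,[-0.66,0,0],0],[0,[0,0,0],0],[0,[0,0,0],0],[0,[0,0,0],0],[0,[0,0,0],0]]'
python3 -c "
from h import *
go(.6608,-.0555,.2144)"
```

```text
time: 28.7
position: [0.6613, -0.0552, 0.2366]
tool_rot: [0.661, 0.75, -0.0, -0.0]
contact_force: [-0.1, 0.4, -1.7]
finger_gap: 0.151
grip_force: 55.0
t 28.7 yaw 7.25 turn -0.0 shift cm [-0.02 -0.05  2.22] q7 0.16 F [-0.1  0.4 -1.7] gap 13.9 z 0.2366
```

```bash
python3 -m crank '[[0,[0,0,0.5],0],[0,[0,0,0.5],0],[0,[0,0,0],0]]'
python3 -m crank '[[0,[0,0,0.4],0],[0,[0,0,0.3],0],[0,[0,0,0],0]]'
python3 -m crank '[[0,[0,0,0.3],0],[0,[0,0,0.2],0],[0,[0,0,0],0]]'
```

```text
time: 29.0
position: [0.6608, -0.0553, 0.2258]
tool_rot: [0.661, 0.75, -0.001, -0.001]
contact_force: [0.2, -0.4, -1.4]
finger_gap: 0.149
grip_force: 55.0
time: 29.3
position: [0.6611, -0.0554, 0.2195]
tool_rot: [0.661, 0.75, -0.0, -0.0]
contact_force: [-1.0, -1.1, -1.9]
finger_gap: 0.147
grip_force: 55.0
time: 29.6
position: [0.6613, -0.0554, 0.2148]
tool_rot: [0.661, 0.75, -0.0, -0.0]
contact_force: [-0.3, -0.0, -2.4]
finger_gap: 0.148
grip_force: 55.0
```

```bash
python3 -m crank '[[0,[0,0,0.2],0],[0,[0,0,0],0]]'; python3 -m crank '[[0,[0,0,0.15],0],[0,[0,0,0],0]]'
```

```text
time: 29.8
position: [0.6616, -0.0556, 0.2138]
tool_rot: [0.661, 0.75, 0.0, 0.0]
contact_force: [-1.6, -1.1, 3.0]
finger_gap: 0.148
grip_force: 55.0
time: 30.0
position: [0.6618, -0.0556, 0.2135]
tool_rot: [0.661, 0.75, 0.0, 0.0]
contact_force: [-4.1, -1.0, 9.4]
finger_gap: 0.152
grip_force: 55.0
```

```bash
cat > s.py <<'E'
from h import *
o=get_obs();M=R.from_quat(o['tool_rot']).as_matrix()
print('  >> z %.4f xy %s yaw %.1f F %s T %s q7 %.2f t %.1f'%(o['position'][2],np.round(o['position'][:2],4),np.degrees(np.arctan2(M[1,1],M[0,1])),np.round(o['contact_force'],1),np.round(o['torque'],2),o['qpos'][6],o['time']))
E
python3 -m crank '[[0,[0,0,0],-0.1],[0,[0,0,0],-0.1],[0,[0,0,0],-0.1]]' >/dev/null; python3 s.py
python3 -m crank '[[0,[0,0,0],-0.1],[0,[0,0,0],-0.1],[0,[0,0,0],-0.1]]' >/dev/null; python3 s.py
```

```text
>> z 0.2121 xy [ 0.6617 -0.0556] yaw 24.7 F [-0.1 -1.5 -0.2] T [-0.45  0.16  0.02] q7 0.42 t 30.3
  >> z 0.2118 xy [ 0.6615 -0.0562] yaw 41.8 F [-1.7 -1.1  0.5] T [-0.38  0.28 -0.61] q7 0.69 t 30.6
```

```bash
python3 -m crank '[[0,[0,0,0.3],0],[0,[0,0,0],0]]' >/dev/null; python3 s.py
python3 -m crank '[[0,[0,0,0.3],0],[0,[0,0,0],0]]' >/dev/null; python3 s.py
```

```text
>> z 0.2110 xy [ 0.6618 -0.0563] yaw 41.5 F [-4.8 -2.  10.1] T [-0.42  1.33 -0.33] q7 0.69 t 30.8
  >> z 0.2076 xy [ 0.6626 -0.0559] yaw 41.6 F [-1.2 -2.5  7.7] T [-0.4   0.53  0.02] q7 0.69 t 31.0
```

```bash
python3 -m crank '[[0,[0,0,0.2],0],[0,[0,0,0],0]]' >/dev/null; python3 s.py
python3 -m crank '[[0,[0,0,0],-0.08],[0,[0,0,0],0]]' >/dev/null; python3 s.py
python3 -m crank '[[0,[0,0,0.1],-0.06],[0,[0,0,0],0]]' >/dev/null; python3 s.py
```

```text
>> z 0.2073 xy [ 0.6629 -0.0559] yaw 41.6 F [-5.3 -0.9 15.9] T [-0.34  1.43  0.02] q7 0.69 t 31.2
  >> z 0.2072 xy [ 0.6628 -0.0553] yaw 46.3 F [-4.9  0.4 16.6] T [-0.03  1.46  0.03] q7 0.76 t 31.4
  >> z 0.2069 xy [ 0.6627 -0.0549] yaw 49.7 F [-6.1 -0.1 19.9] T [0.07 2.01 0.01] q7 0.81 t 31.6
```

```bash
python3 -m crank '[[0,[0,0,-0.2],-0.08],[0,[0,0,0],0]]' >/dev/null; python3 s.py
python3 -m crank '[[0,[0,0,0],-0.08],[0,[0,0,0],0]]' >/dev/null; python3 s.py
python3 -m crank '[[0,[0,0,0],-0.08],[0,[0,0,0],0]]' >/dev/null; python3 s.py
```

```text
>> z 0.2068 xy [ 0.6624 -0.0551] yaw 54.3 F [-2.7  0.1  8.7] T [-0.04  0.8   0.07] q7 0.88 t 31.8
  >> z 0.2058 xy [ 0.6623 -0.0556] yaw 58.8 F [-1.6 -0.7  5. ] T [-0.29  0.3   0.05] q7 0.95 t 32.0
  >> z 0.2046 xy [ 0.6618 -0.0558] yaw 63.3 F [ 0.5 -1.1  0.4] T [-0.34 -0.1   0.04] q7 1.02 t 32.2
```

```bash
python3 -m crank '[[0,[0,0,0.2],0],[0,[0,0,0],0]]' >/dev/null; python3 s.py
python3 -m crank '[[0,[0,0,0],-0.08],[0,[0,0,0],0]]' >/dev/null; python3 s.py
python3 -m crank '[[0,[0,0,0.1],-0.08],[0,[0,0,0],0]]' >/dev/null; python3 s.py
```

```text
>> z 0.2016 xy [ 0.6609 -0.0551] yaw 63.3 F [-0.6 -1.2 -1. ] T [-0.04 -0.03 -0.  ] q7 1.02 t 32.4
  >> z 0.2019 xy [ 0.661  -0.0551] yaw 68.0 F [-0.2  0.4 -2.5] T [-0.03  0.01  0.02] q7 1.09 t 32.6
  >> z 0.2017 xy [ 0.6614 -0.0553] yaw 72.5 F [-0.4 -0.5  0.5] T [-0.05  0.13  0.02] q7 1.16 t 32.8
```

```bash
python3 -m crank '[[0,[0,0,0.2],0],[0,[0,0,0],0]]' >/dev/null; python3 s.py
python3 -m crank '[[0,[0,0,0.1],-0.08],[0,[0,0,0],0]]' >/dev/null; python3 s.py
python3 -m crank '[[0,[0,0,0],-0.08],[0,[0,0,0],0]]' >/dev/null; python3 s.py
```

```text
>> z 0.2013 xy [ 0.6617 -0.0553] yaw 72.3 F [-4.  -1.   8.5] T [-0.06  0.91 -0.03] q7 1.16 t 33.0
  >> z 0.2014 xy [ 0.6622 -0.0555] yaw 77.0 F [-4.3 -0.6 13.5] T [-0.05  1.28 -0.05] q7 1.23 t 33.2
  >> z 0.2017 xy [ 0.6624 -0.0554] yaw 81.6 F [-4.9 -0.8 15.4] T [-0.08  1.24 -0.04] q7 1.30 t 33.4
```

```bash
python3 -m crank '[[0,[0,0,0],0.1],[0,[0,0,0.043],0.1],[0,[0,0,0.043],0.1],[0,[0,0,0.043],0.1]]' >/dev/null; python3 s.py
python3 -m crank '[[0,[0,0,0.043],0.1],[0,[0,0,0.043],0.1],[0,[0,0,0.043],0.1],[0,[0,0,0.043],0.1]]' >/dev/null; python3 s.py
```

```text
>> z 0.2006 xy [ 0.6631 -0.0569] yaw 58.3 F [-2.6 -2.9 14.4] T [-0.86  0.85  0.08] q7 0.94 t 33.8
  >> z 0.1987 xy [ 0.6629 -0.0569] yaw 35.4 F [-2.5 -3.  13.6] T [-0.89  0.94  0.09] q7 0.59 t 34.2
```

```bash
for k in 1 ; do python3 -m crank '[[0,[0,0,0.043],0.1],[0,[0,0,0.043],0.1],[0,[0,0,0.043],0.1],[0,[0,0,0.043],0.1],[0,[0,0,0.043],0.1],[0,[0,0,0.043],0.1],[0,[0,0,0.043],0.1],[0,[0,0,0.043],0.1]]' >/dev/null; python3 s.py; done
python3 -m crank '[[0,[0,0,0.043],0.1],[0,[0,0,0.043],0.1],[0,[0,0,0.043],0.1],[0,[0,0,0.043],0.1],[0,[0,0,0.043],0.1],[0,[0,0,0.043],0.1],[0,[0,0,0.043],0.1],[0,[0,0,0.043],0.1]]' >/dev/null; python3 s.py
python3 -m crank '[[0,[0,0,0.043],0.1],[0,[0,0,0.043],0.1],[0,[0,0,0.043],0.1],[0,[0,0,0.043],0.1],[0,[0,0,0.043],0.1],[0,[0,0,0.043],0.1],[0,[0,0,0.043],0.1],[0,[0,0,0],0]]' >/dev/null; python3 s.py
```

```text
>> z 0.1953 xy [ 0.662 -0.057] yaw -10.4 F [-6.2 -2.4 15.1] T [-0.83  1.63  0.08] q7 -0.11 t 35.0
  >> z 0.1918 xy [ 0.6611 -0.0569] yaw -56.3 F [-9.3 -2.8 17.5] T [-0.73  2.42  0.12] q7 -0.81 t 35.8
  >> z 0.1886 xy [ 0.6608 -0.056 ] yaw -96.3 F [-8.9 -0.7 19. ] T [-0.13  2.64 -0.07] q7 -1.42 t 36.6
```

```bash
python3 -m crank '[[0,[0,0,-0.1],0.1],[0,[0,0,0.043],0.1],[0,[0,0,0.043],0.1],[0,[0,0,0.043],0.1],[0,[0,0,0.043],0.1],[0,[0,0,0.043],0.1],[0,[0,0,0.043],0.1],[0,[0,0,0.043],0.1]]' >/dev/null; python3 s.py
python3 -m crank '[[0.4,[0,0,-0.2],0],[0.4,[0,0,0],0],[0.4,[0,0,0],0],[0.4,[0,0,0],0],[0.4,[0,0,-1],0],[0.4,[0,0,-2],0],[0.4,[0,0,0],0]]' >/dev/null; python3 s.py
python3 -m crank '[[0.4,[0,0,0],-0.1428],[0.4,[0,0,0],-0.1428],[0.4,[0,0,0],-0.1428],[0.4,[0,0,0],-0.1428],[0.4,[0,0,0],-0.1428],[0.4,[0,0,0],-0.1428],[0.4,[0,0,0],-0.1428],[0.4,[0,0,0],-0.1428]]' >/dev/null
python3 -m crank '[[0.4,[0,0,0],-0.1428],[0.4,[0,0,0],-0.1428],[0.4,[0,0,0],-0.1428],[0.4,[0,0,0],-0.1428],[0.4,[0,0,0],-0.1428],[0.4,[0,0,0],-0.1428],[0.4,[0,0,0],-0.1428],[0.4,[0,0,0],-0.1428]]' >/dev/null
python3 -m crank '[[0.4,[0,0,0],-0.1428],[0.4,[0,0,0],-0.1428],[0.4,[0,0,0],-0.1428],[0.4,[0,0,0],-0.1428],[0.4,[0,0,0],-0.1428],[0.4,[0,0,0],-0.1428],[0.4,[0,0,0],0],[0.4,[0,0,0],0]]' >/dev/null; python3 s.py
python3 -c "
from h import *
go(.6608,-.0555,.186)"
```

```text
>> z 0.1863 xy [ 0.6606 -0.0551] yaw -142.0 F [-10.4   0.7  20.3] T [0.21 2.83 1.23] q7 -2.11 t 37.4
  >> z 0.2190 xy [ 0.6633 -0.0561] yaw -141.8 F [ 0.6 -0.   0.1] T [ 0.09  0.12 -0.02] q7 -2.12 t 38.1
  >> z 0.2156 xy [ 0.6614 -0.0557] yaw 38.0 F [-0.4 -0.   1.1] T [ 0.01 -0.01  0.03] q7 0.65 t 40.5
t 40.5 yaw 38.03 turn -0.0 shift cm [ 0.05 -0.04  2.96] q7 0.65 F [-0.4 -0.   1.1] gap 36.8 z 0.2156
```

```bash
python3 -m crank '[[0.4,[0.05,-0.04,1],0],[0.4,[0,0,1],0],[0.4,[0,0,0.5],0],[0.4,[0,0,0.3],0],[0.4,[0,0,0],0],[0.4,[0,0,0],0]]' >/dev/null; python3 s.py
python3 -m crank '[[0,[0,0,0],0],[0,[0,0,0],0],[0,[0,0,0],0],[0,[0,0,0],0],[0,[0,0,0],0],[0,[0,0,0],0]]' ; python3 s.py
python3 -m crank '[[0,[0,0,0.1],0.06],[0,[0,0,0.02],0.06],[0,[0,0,0],0]]' >/dev/null; python3 s.py
python3 -m crank '[[0,[0,0,0.03],0.06],[0,[0,0,0.03],0.06],[0,[0,0,0],0]]' >/dev/null; python3 s.py
```

```text
>> z 0.1878 xy [ 0.661  -0.0552] yaw 38.3 F [ 0.8  0.2 -0.1] T [0.01 0.   0.02] q7 0.65 t 41.1
time: 41.7
position: [0.6608, -0.0552, 0.188]
tool_rot: [0.436, 0.9, -0.0, 0.0]
contact_force: [-1.1, -0.0, 2.1]
finger_gap: 0.16
grip_force: 51.6
  >> z 0.1880 xy [ 0.6608 -0.0552] yaw 38.3 F [-1.1 -0.   2.1] T [-0.05  0.34  0.41] q7 0.65 t 41.7
  >> z 0.1879 xy [ 0.661  -0.0552] yaw 31.4 F [-3.1 -0.5  7.4] T [-0.15  0.88  0.8 ] q7 0.54 t 42.0
  >> z 0.1878 xy [ 0.6611 -0.0551] yaw 24.6 F [-3.8 -0.4 10.4] T [-0.19  1.22  1.34] q7 0.44 t 42.3
```

```bash
python3 -m crank '[[0.4,[0,0,-0.1],0],[0.4,[0,0,0],0],[0.4,[0,0,0],0],[0.4,[0,0,-1],0],[0.4,[0,0,-2],0],[0,[0,0,-1],0],[0,[0,0,0],0],[0,[0,0,0],0]]' >/dev/null; python3 s.py
python3 -m crank '[[0,[0,0,0],0],[0,[0,0,0],0],[0,[0,0,0],0],[0,[0,0,0.6],0],[0,[0,0,0.3],0],[0,[0,0,0],0]]' >/dev/null; python3 s.py
python3 -c "
from h import *
take('wrist','w9.png')
a=cv2.imread('pics/w9.png')[120:320,200:460]
cv2.imwrite('pics/c9.png',cv2.resize(a,None,fx=3,fy=3,interpolation=cv2.INTER_CUBIC))"
```

```text
>> z 0.2271 xy [ 0.6609 -0.0553] yaw 24.5 F [-0.4 -0.2 -0.8] T [-0.02  0.06  0.01] q7 0.44 t 43.1
  >> z 0.2168 xy [ 0.6603 -0.0552] yaw 24.5 F [ 0.2 -1.1  0.2] T [-0.03 -0.03  0.03] q7 0.44 t 43.7
```

View pics/c9.png

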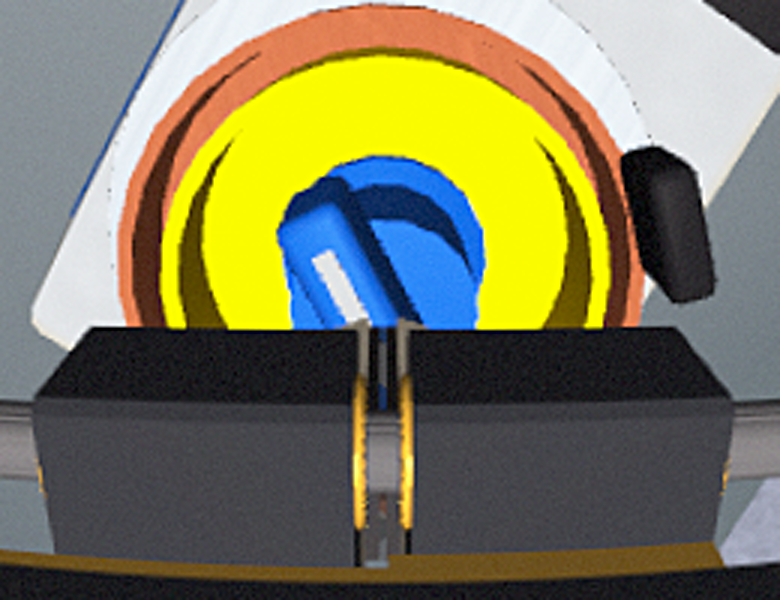

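The bar lies ~30° anticlockwise of the tool, so the nut stalled while the fingers slipped round it. I'll probe the bar top's height by touch.

```bash
for k in 1; do python3 -m crank '[[0,[0,0,0.2],0],[0,[0,0,0],0]]' >/dev/null; python3 s.py; done
python3 -m crank '[[0,[0,0,0.15],0],[0,[0,0,0],0]]' >/dev/null; python3 s.py
python3 -m crank '[[0,[0,0,0.15],0],[0,[0,0,0],0]]' >/dev/null; python3 s.py
python3 -c "
from h import *
# bar axis direction using white stripe/bar left/right edges in w9, plane z=.147
for z in (.147,.155):
  a=px('w9.png',200+327/3,120+252/3,z);b=px('w9.png',200+358/3,120+318/3,z);d=a-b
  print(z,a,b,np.degrees(np.arctan2(d[1],d[0])), np.hypot(*(a[:2]-[.6608,-.0553])))"
```

```text
>> z 0.2158 xy [ 0.6608 -0.0553] yaw 24.5 F [-0.8 -0.7  0.3] T [-0.11 -0.03  0.01] q7 0.44 t 44.0
  >> z 0.2144 xy [ 0.6608 -0.0553] yaw 24.5 F [0.7 0.1 0.2] T [-0.08  0.02  0.02] q7 0.44 t 44.1
  >> z 0.2132 xy [ 0.6611 -0.0552] yaw 24.5 F [ 0.4 -0.7  0.8] T [-0.04  0.03 -0.04] q7 0.44 t 44.4
0.147 [ 0.64266527 -0.03888074  0.147     ] [ 0.65303299 -0.04823969  0.147     ] 137.92739868585554 0.02446345541875399
0.155 [ 0.64215227 -0.03653485  0.155     ] [ 0.65200918 -0.0454327   0.155     ] 137.92739868585562 0.02645503248891954
```

```bash
python3 -m crank '[[0,[0,0,0.15],0],[0,[0,0,0],0]]' >/dev/null; python3 s.py
python3 -m crank '[[0,[0,0,0.15],0],[0,[0,0,0],0]]' >/dev/null; python3 s.py
```

```text
>> z 0.2130 xy [ 0.6619 -0.0552] yaw 24.5 F [-0.9  0.8  6.5] T [-0.01  0.14 -0.04] q7 0.44 t 44.5
  >> z 0.2129 xy [ 0.6627 -0.0551] yaw 24.5 F [-1.9  1.  11.7] T [ 0.06  0.24 -0.  ] q7 0.44 t 44.8
```

Contact is at TCP z 0.213, so the bar top is at 0.147, exactly the home height. I'll make one final aligned tightening check.

```bash
python3 -m crank '[[0.4,[0,0,-1],0],[0.4,[0,0,-0.5],-0.1],[0.4,[0,0,0],-0.1],[0.4,[0,0,0],-0.1],[0.4,[0,0,0],-0.1],[0.4,[0,0,0],0],[0.4,[0,0,0],0]]' >/dev/null; python3 s.py
python3 -m crank '[[0.4,[0,0,1],0],[0.4,[0,0,1],0],[0.4,[0,0,1],0],[0.4,[0,0,0.6],0],[0.4,[0,0,0],0],[0.4,[0,0,0],0]]' >/dev/null; python3 s.py
python3 -m crank '[[0,[0,0,0],0],[0,[0,0,0],0],[0,[0,0,0],0],[0,[0,0,0],0],[0,[0,0,0],0],[0,[0,0,0],0]]' 60 ; python3 s.py
python3 -m crank '[[0,[0,0,0.2],0.05],[0,[0,0,0],0.05],[0,[0,0,0],0]]' ; python3 s.py
```

```text
>> z 0.2249 xy [ 0.6607 -0.0554] yaw 47.3 F [ 0.7 -0.1  0.2] T [0.01 0.02 0.04] q7 0.80 t 45.5
  >> z 0.1887 xy [ 0.6609 -0.0552] yaw 47.4 F [-0.5 -0.5  1.3] T [0.   0.05 0.05] q7 0.79 t 46.0
time: 46.65
position: [0.6609, -0.0555, 0.1893]
tool_rot: [0.363, 0.932, -0.0, 0.0]
contact_force: [-0.5, -0.1, 3.4]
finger_gap: 0.148
grip_force: 58.9
  >> z 0.1893 xy [ 0.6609 -0.0555] yaw 47.4 F [-0.5 -0.1  3.4] T [-0.11  0.21  0.06] q7 0.79 t 46.6
time: 46.95
position: [0.6612, -0.0554, 0.1891]
tool_rot: [0.409, 0.912, -0.0, 0.001]
contact_force: [-4.4, -1.3, 11.4]
finger_gap: 0.145
grip_force: 59.0
  >> z 0.1891 xy [ 0.6612 -0.0554] yaw 41.7 F [-4.4 -1.3 11.4] T [-0.23  1.17  0.49] q7 0.70 t 47.0
```

```bash
python3 -m crank '[[0,[0,0,0],0.05],[0,[0,0,0],0.05],[0,[0,0,0],0]]' ; python3 s.py
python3 -m crank '[[0,[0,0,0],0.05],[0,[0,0,0],0.05],[0,[0,0,0],0]]' ; python3 s.py
```

```text
time: 47.25
position: [0.6612, -0.0555, 0.1891]
tool_rot: [0.454, 0.891, -0.0, 0.001]
contact_force: [-4.3, -1.1, 11.5]
finger_gap: 0.153
grip_force: 60.0
  >> z 0.1891 xy [ 0.6612 -0.0555] yaw 36.0 F [-4.3 -1.1 11.5] T [-0.28  1.18  0.82] q7 0.62 t 47.2
time: 47.55
position: [0.6612, -0.0555, 0.1891]
tool_rot: [0.497, 0.868, -0.0, 0.001]
contact_force: [-5.0, -1.5, 11.8]
finger_gap: 0.157
grip_force: 62.4
  >> z 0.1891 xy [ 0.6612 -0.0555] yaw 30.4 F [-5.  -1.5 11.8] T [-0.32  1.15  1.23] q7 0.53 t 47.5
```

```bash
python3 -m crank '[[0.4,[0,0,-0.1],0],[0.4,[0,0,0],0],[0.4,[0,0,0],0],[0.4,[0,0,-1],0],[0.4,[0,0,-3],0],[0.4,[0,0,-3],0.1],[0.6,[0,0,0],0.15],[0.6,[0,0,0],0.15]]' >/dev/null; python3 s.py
python3 -m crank '[[0.6,[0,0,0],0.15],[0.6,[0,0,0],0.15],[0.6,[0,0,0],0.15],[0.6,[0,0,0],0.15],[0.6,[0,0,0],0.04],[0.6,[0,0,0],0],[0.6,[0,0,0],0]]' >/dev/null; python3 s.py
python3 -c "
from h import *
go(.678,.1138,.24,-29)"
```

```text
>> z 0.2602 xy [ 0.6618 -0.0553] yaw 7.0 F [-0.5  0.4 -0.9] T [-0.05  0.07  0.02] q7 0.17 t 48.4
  >> z 0.2583 xy [ 0.6609 -0.0551] yaw -29.2 F [-0.3 -0.  -0.1] T [-0.09  0.08  0.  ] q7 -0.40 t 49.0
t 49.05 yaw -29.24 turn -0.004 shift cm [15.6  -6.7   1.83] q7 -0.4 F [-0.3 -0.  -0.1] gap 55.1 z 0.2583
t 49.05 yaw -29.24 turn 3.137 shift cm [-15.6    6.7    1.83] q7 -0.4 F [-0.3 -0.  -0.1] gap 55.1 z 0.2583
```

```bash
python3 -m crank '[[0.6,[2.9,-1.67,0],0],[0.6,[2.9,-1.67,0],0],[0.6,[2.9,-1.67,0],0],[0.6,[2.9,-1.67,0],0],[0.6,[0,0,0],0],[0.6,[0,0,0],0],[0.6,[0,0,0],0],[0.6,[0,0,0],0]]' >/dev/null; python3 s.py
python3 -c "
from h import *
go(.678,.1138,.128,-29);take('wrist','w10.png')
d=np.load('pics/w10.npz');fl=200/np.tan(np.radians(float(d['fov']))/2);T=np.linalg.inv(d['T'])
def pr(p):
  c=T@np.r_[p,1];r=np.hypot(c[0],c[1]);th=np.arctan2(r,-c[2]);return d['c']+fl*th*np.array([c[0],-c[1]])/r
I=cv2.imread('pics/w10.png')
# green & red dots
H=cv2.cvtColor(I,cv2.COLOR_BGR2HSV)
for n,lo,hi in(('green',(45,120,80),(80,255,255)),('red',(0,150,90),(6,255,255))):
  m=cv2.inRange(H,lo,hi);k,l,s,c=cv2.connectedComponentsWithStats(m)
  for i in range(1,k):
    if s[i,4]>8 : w=px('w10.png',*c[i],.044);dd=w[:2]-[.678,.1138];
    else: continue
    if np.hypot(*dd)<.08: print(n,c[i].round(1),s[i,4],w.round(4),np.hypot(*dd).round(4),np.degrees(np.arctan2(dd[1],dd[0])).round(1))
# bar grey top: rectified patch at z=.080
N=33
g=np.zeros((N,N),np.uint8)
for i in range(N):
  for j in range(N):
    a=(16-i)*.002;b=(j-16)*.002;an=np.radians(61)   # rows: along bar dir 61deg, up=+
    p=[.678+a*np.cos(an)-b*np.sin(an)*-1,.1138+a*np.sin(an)-b*np.cos(an),.080]
    u=pr(p);g[i,j]=cv2.getRectSubPix(I,(1,1),tuple(map(float,u)))[0,0].mean()
for r in g[:,2:31]:print(' '.join('%3d'%x for x in r))
"
```

```text
>> z 0.2581 xy [0.6596 0.0764] yaw -29.5 F [-0.8 -0.5 -0.6] T [-0.07  0.13  0.02] q7 -0.62 t 49.9
t 49.85 yaw -29.48 turn -0.008 shift cm [ 4.18 -0.22 13.  ] q7 -0.62 F [-0.8 -0.5 -0.6] gap 55.1 z 0.2581
t 49.85 yaw -29.48 turn 3.133 shift cm [-4.15  0.2  13.01] q7 -0.62 F [-0.8 -0.5 -0.6] gap 55.1 z 0.2581
green [373.6 143.2] 229 [0.7215 0.0908 0.044 ] 0.0492 -27.8
red [289.6 110.3] 54 [0.6653 0.1603 0.044 ] 0.0482 105.2
143 118 101 103  99 100 103  97  98 162 212 225 219 222 219 223 225 220 219 225 139  88  86  90  90  90  88  85 170
 98 100 100 101 101 100  96 151 222 221 216 219 220 226 223 226 225 223 219 219 223 221 159  93  90  91  87  87  79
 98  98 101 102  98 112 206 227 222 224 205 185 160  94  13  35  62 153 165 220 223 217 223 224  74  90  89  88  85
 99 101 102 102 114 216 225 225 228  97  78  83 137 185 252 239 154 113  80  80 152 216 223 220 215 117  81  87  87
101  99  98 108 216 225 224 189  50 101 104 127 223 229 243 239 227 194  79  95  83  73 151 224 219 220 111  84  85
 98  98  73 215 223 230 162  86 102 103  99 140 227 234 242 240 231 196  77  93  92  90  75 12
[... 2453 characters left out ...]
  73
 79  82  79  81  84  77  70 167 216 220 226 187 215 228 224 220 217 188 147 223 220 223 188  74  72  73  74  74  68
 79  80  83  82  82  78  79  77  93 164 217 197 209 227 220 207 201 177 196 223 157  92  69  72  77  71  73  71 140
 79  82  81  82  80  81  79  79  79  72  70  93 109 104 112 112 122 125 109  71  67  73  76  74  76  74  74  70 192
 77  77  78  80  79  82  78  78  76  77  76  77  78  80  76  79  73  73  74  74  75  76  77  74  74  75  72  69 136
 77  78  78  78  80  81  78  76  77  76  77  77  75  76  74  75  76  76  75  76  74  72  74  73  71  72  72  71  71
 77  79  77  80  77  72  81  77  79  72  77  76  74  74  76  73  74  71  76  76  72  71  71  73  73  71  76  69  69
```

The pointer is on the 61° half (white 1), and green is at -28°, so the dial needs 90° clockwise.

```bash
python3 -m crank '[[0.6,[2,-0.1,0],0],[0.6,[2.1,-0.1,0],0],[0.6,[0,0,3],0],[0.6,[0,0,3],0],[0.6,[0,0,3],0],[0.6,[0,0,2],0],[0.6,[0,0,0],0],[0.6,[0,0,0],0]]' >/dev/null; python3 s.py
python3 -c "
from h import *
go(.678,.1138,.128,-29)"
```

```text
>> z 0.1482 xy [0.678  0.1144] yaw -29.4 F [ 1.2 -0.1 -0.3] T [-0.11  0.11 -0.03] q7 -0.66 t 50.7
t 50.7 yaw -29.4 turn -0.007 shift cm [-0.05  0.03  2.02] q7 -0.66 F [ 1.2 -0.1 -0.3] gap 55.5 z 0.1482
t 50.7 yaw -29.4 turn 3.135 shift cm [ 0.06 -0.03  2.02] q7 -0.66 F [ 1.2 -0.1 -0.3] gap 55.5 z 0.1482
```

```bash
python3 -m crank '[[0.6,[0,0,1],0],[0.6,[0,0,0.6],0],[0.6,[0,0,0.4],0],[0.6,[0,0,0],0],[0,[0,0,0],0],[0,[0,0,0],0],[0,[0,0,0],0],[0,[0,0,0],0]]' 30 >/dev/null; python3 s.py
python3 -m crank '[[0,[0,0,0],0],[0,[0,0,0],0],[0,[0,0,0],0],[0,[0,0,0],0],[0,[0,0,0],0]]'; python3 s.py
```

```text
>> z 0.1283 xy [0.678  0.1154] yaw -29.3 F [ 0.3  0.4 -0.7] T [-0.11  0.07 -0.01] q7 -0.66 t 51.5
time: 52.0
position: [0.6788, 0.1147, 0.1282]
tool_rot: [0.863, 0.505, 0.001, 0.001]
contact_force: [5.3, -3.1, -3.2]
finger_gap: 0.149
grip_force: 30.0
  >> z 0.1282 xy [0.6788 0.1147] yaw -29.4 F [ 5.3 -3.1 -3.2] T [-0.38 -0.98  0.07] q7 -0.66 t 52.0
```

```bash
python3 -m crank '[[0,[0,0.1,0],0.1],[0,[0,0,0],0.1],[0,[0,0,0],0.1],[0,[0,0,0],0.1],[0,[0,0,0],0.1],[0,[0,0,0],0.1],[0,[0,0,0],0.1],[0,[0,0,0],0.1]]' >/dev/null; python3 s.py
python3 -m crank '[[0,[0,0,0],0.1],[0,[0,0,0],0.1],[0,[0,0,0],0.1],[0,[0,0,0],0.1],[0,[0,0,0],0.1],[0,[0,0,0],0.1],[0,[0,0,0],0.1],[0,[0,0,0],0.07]]' >/dev/null; python3 s.py
python3 -m crank '[[0,[0,0,0],0],[0,[0,0,0],0],[0.6,[0,0,0],0],[0.6,[0,0,0],0],[0.6,[0,0,0],0],[0.6,[0,0,0],0],[0.6,[0,0,-2],0],[0.6,[0,0,-4],0]]' >/dev/null; python3 s.py
python3 -m crank '[[0.6,[0,0,-4],0],[0.6,[0,0,-3],0],[0.6,[0,0,0],0],[0.6,[0,0,0],0]]' >/dev/null; python3 s.py
```

```text
>> z 0.1282 xy [0.6794 0.1141] yaw -75.4 F [ 5.  -2.1 -1. ] T [-0.44 -0.71  0.32] q7 -1.34 t 52.8
  >> z 0.1282 xy [0.6793 0.1134] yaw -119.6 F [ 3.7 -3.7 -0.9] T [-0.66 -0.64  0.16] q7 -1.99 t 53.6
  >> z 0.1847 xy [0.6759 0.1151] yaw -119.3 F [1.  0.5 0.1] T [0.04 0.14 0.01] q7 -2.01 t 54.4
  >> z 0.2589 xy [0.6788 0.1152] yaw -119.3 F [-0.8  0.5 -0. ] T [-0.03  0.19 -0.01] q7 -2.04 t 54.8
```

```bash
python3 -m crank '[[0.6,[-2,0,0],0],[0.6,[-2,0,0],0],[0.6,[0,0,0],0],[0.6,[0,0,0],0],[0.6,[0,0,0],0]]' >/dev/null; python3 s.py
python3 -c "
from h import *
take('wrist','w11.png')
d=np.load('pics/w11.npz');fl=200/np.tan(np.radians(float(d['fov']))/2);T=np.linalg.inv(d['T'])
def pr(p):
  c=T@np.r_[p,1];r=np.hypot(c[0],c[1]);th=np.arctan2(r,-c[2]);return d['c']+fl*th*np.array([c[0],-c[1]])/r
I=cv2.imread('pics/w11.png');an=np.radians(-28)
for i in range(0,33,2):
  r=[]
  for j in range(4,29):
    a=(16-i)*.002;b=(j-16)*.002
    u=pr([.679+a*np.cos(an)+b*np.sin(an),.1145+a*np.sin(an)-b*np.cos(an),.080]);r.append('%3d'%cv2.getRectSubPix(I,(1,1),tuple(map(float,u)))[0,0].mean())
  print(' '.join(r))
# post column & nut bar-top in scene by blue mask
s=take('scene','scene9.png');J=cv2.imread('pics/scene9.png').astype(int)
m=(J[:,:,0]-J[:,:,2]>70)[190:250,290:335];v,u=np.where(m);print(m.sum(),(u.min()+290,u.max()+290,v.min()+190,v.max()+190) if m.sum() else '')
d=np.load('pics/scene9.npz');T=np.linalg.inv(d['T']);f=200/np.tan(np.radians(float(d['fov']))/2)
for z in (.147,.153,.070):
  c=T@np.array([.661,-.0555,z,1]);print(z,d['c']+f*np.array([c[0],-c[1]])/-c[2])
"
```

```text
>> z 0.2574 xy [0.6441 0.1336] yaw -119.3 F [-0.9 -0.1 -0.2] T [-0.02  0.12 -0.03] q7 -2.08 t 55.3
 90  89  89  91  88  87  95 139 181 208 206 208 209 210 209 211 194 144  92  87  88  87  86  85  87
 90  87  81 121 206 207 205 211 186 186 141 118  87 101 128 174 217 210 207 209 210 126  82  91  85
 89 115 207 207 213 118  46  90  89 114 191 208 238 242 206 174  84  84  59 109 203 216 218 179  89
220 213 215  85  84  90  94  91  91 136 208 225 237 236 227 185  89  88  88  90  87  71 204 213 212
210 182  73  92  91  89  92  91  91 140 209 227 237 236 226 179  95  89  88  87  86  83  80 119 214
198  67  93  91  92  91  90  93  91 149 213 228 235 235 224 176  93  91  87  89  85  88  83  75 117
 88  89  93  91  93  91  92  93  94 153 216 226 234 235 222 171  91  88  89  88  88  86  86  85  69
 69  90  90  92  91  94  92  92  87 152 218 227 235 231 223 166  93  90  91  90  87  86  88  84  69
 65  95  92  92  92  92  90  96  87 153 221 224 226 225 219 161  93  92  91  88  87  86  85  86  74
143  88  92  92  90  93  91  93  81 155 227 225 227 222 218 160  93  90  87  88  86  84  86  83  75
2
[... 164 characters left out ...]
88  89  86  88  85  84  84 207 215
 86 188 219 216 122  76  93  91  86 159 228 226 223 218 212 151  87  85  85  80  97 214 216 204  92
 92  92  90 172 224 222 177 130 101 162 228 224 222 218 209 146  76 122 172 212 214 199  84  85  84
 92  89  91  92  89  92 142 200 209 166 227 224 223 215 209 136 222 192 138  98  81  85  87  85  84
 88  87  90  93  87  88  89  88  88  88  87  87  86  83  85  86  87  88  89  85  84  87  86  84  81
 88  89  89  88  88  87  87  89  92  89  87  86  89  88  88  89  88  86  88  86  86  85  81  83  81
222 (np.int64(301), np.int64(320), np.int64(197), np.int64(232))
0.147 [310.94102382 203.82759188]
0.153 [310.92581521 201.7427907 ]
0.07 [311.12722286 229.35181355]
```

The dial's pointer faces green and the nut is home at the right height, so I hand in.

```bash
python3 -c "
from plant import job_done;print(job_done())"
```

```text
the job is handed in; nothing more can be done
None
```

The job is handed in: the medium and small dishes (the large one wasn't there) are nested on the post, the nut is home by a touch check of its height, the dial points to green, and I left the other things alone.

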